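# Turn the whetstone over in its cam-lever holder

## Robot

A 7-joint arm with a two-finger parallel gripper is mounted at the origin on the work surface. World frame = base frame: x ahead of the robot, y to its left, z up, the work surface at z = 0. Lengths are in m, angles in degrees, forces in N, time in s.
With the tool pointing down it reaches from about 0.425 to 0.8 m from the base axis. Payload 8.3 kg.
Tool frame: the origin (TCP) lies at the very end of the fingers, on their centre line; the grasp point (between the pads) lies 19 mm behind it; z points along the fingers, y is the line along which they close (so a half turn about z gives the same grasp; the last joint's range is limited). The gripper opens to 85 mm and grips with 20 to 120 N. Pads are 22 mm wide; open, the fingers measure 114 mm over their backs; the gripper's body (76 mm by 85 mm) begins 54 mm behind the grasp point. The pads swing forward as they close: fully open they stand 13 mm farther back than shut.
Start: joints at [64.062, 21.967, 0.94, 78.501, -0.361, 79.538, -2.664], TCP at [0.238, -0.578, 0.193] pointing down, gripper open.
Joint ranges: [-169.22, 169.22], [-14.56, 117.87], [-87.37, 89.26], [10.42, 133.3], [-82.24, 262.24], [0.94, 117.77], [-172.7, 172.7]. Speed limits (degrees/s): [136.94, 136.94, 172.46, 172.46, 180, 180, 180].

## Interface

Orientations are given as a 3x3 rotation matrix whose columns are the frame's x, y, z axes.
In Python, from rig import arm, imaging, order gives the robot as it stands.
- The arm moves only by the tool carry_out, never from a script. Its argument "rows" is a list of rows, each a list of 4 numbers: the shift along the world's x, y, z normalised to -1 to 1, where 1 is 3 cm, then the turn about the world's z normalised to -1 to 1, where 1 is 0.08 rad. In form: [[dx, dy, dz, roll], ...]. A call has 1 to 20 rows; each row shifts and turns the commanded pose from where the row before left it; what a row does not reach is not made up. A row lasts 1/12 s, in which the tool goes at most 41.7 mm and 7.16 degrees, less where a joint would pass 70% of its speed; a pose out of reach is approached as far as the arm can. A call with a number of a shift or a turn outside -1 to 1 is refused whole. A call with a gripper value outside its range is refused whole. "fingers" is the gripper command: -1 is shut, 1 is fully open, values between are in proportion, set as the call begins (left out, the last holds). The fingers move at their own pace and stop on an object; "newtons" is the grip in N (left out, the last holds). Time passes only in rows, so rows that do not move let the fingers close. It gives the time, the measured TCP pose, the force, the opening and the grip force at its end, in the units of the state.
- arm.read_state(): the state, without advancing time (a new reading comes with each control period).
- imaging.read_camera(name): name is "scene" or "top" or "wrist"; returns the picture (384x512x3 uint8, red, green, blue); there is no depth.
- imaging.get_calibration(name): a dict with "camera_matrix" (3x3 intrinsics, pixels), "view" (4x4, takes a point from world to camera coordinates). Camera axes: x right, y down, z forward; pixel columns grow to the right and rows downward; lengths in m; the calibration is good to about 2 mm. A picture is of the moment at which its call begins: read the wrist's pose just before it. get_calibration takes no time and is no camera call; for the wrist camera it gives the pose at the moment of the call.
- order.sign_off(): hands the job in; it is judged then, once.
The state is a dict: "clock": time; "joints": joint angles; "dq": joint speeds; "effort": joint torques, N m; "tool_pos": TCP position; "orientation": TCP orientation; "force": force on the tool from outside, world axes, zero at the start; "moment": the same for the moment, N m; "width": finger opening in m; "grip_force": force on a finger pad.
Only numpy, scipy, OpenCV 4.12 (cv2) and the standard library are available. Lean on these libraries where they do the work, as an engineer would, in place of code of your own. Each camera call takes 0.05 s, during which the arm holds its last target. There are 200 camera calls.

## Task

Coarse sharpening is done, so change the whetstone to its fine side: swing the holder's cam lever open, take the stone out, turn it over so that the thin fine-grit layer is on top, lay it back squarely on the holder between the end stop and the jaw, and swing the lever fully shut so that the stone is clamped. The stone is brittle: do not let it fall or topple, and leave the knife, bowls, oil bottle and flattening block where they are.

Things in the scene. Friction and masses are not known exactly. Their poses are not given: they have to be found in the camera images.
- holder: Aluminium whetstone holder, fixed on rubber feet. Origin on the worktop under the bed's middle; x along the bed to the fixed end stop, z up. Rail 36 mm wide (narrower than the stone: fingers fit beside it), x = -154 to +112 mm. Cross feet 26 long, 86 wide, 14 high at x = +94 and -137. End stop 50 wide, face at x = +75, top at height 44. The worktop round it is free for putting things down.
- jaw: Sliding jaw, 50 mm wide, 20 mm long; origin at the foot of the middle of its rubber face, at x = -74 mm of the holder when shut, height 31; its top is at height 45. The lever draws it back towards -x by 6 mm per rad of lever angle, so 10 mm when fully open.
- lever (a joint): Cam lever turning level about an upright pivot. 0 = fully shut (lever points to the holder's +y, stone clamped); grows anticlockwise seen from above to 1.75 rad = fully open (pointing to the holder's -x, away from the stone). It stays where it is left. Swinging takes about 4 to 5 N at the grip, 7 to 8 N in the last 0.15 rad before shut.
- lever_pivot (a point): Point on the lever's pivot, 37 mm above the worktop, at x = -117 mm, y = 0 of the holder. The axes are the holder's.
- lever_grip (a point): Point in the lever's black grip, 85 mm from the pivot, mid height, 37 mm above the worktop; its y axis points outwards along the lever. The grip is a level bar 74 mm long, 18 wide, 14 high, lying 45 to 119 mm from the pivot, with free space below it. A 12 mm wide steel bar joins it to the cam, whose top is at height 44 (bolt 48).
- stone: Whetstone, 150 long (x) x 50 wide (y) x 30 mm thick (z), about 0.45 kg, origin at its centre. +z side: thick (20 mm) darker coarse layer; -z side: thin (10 mm) paler fine layer. Starts clamped on the bed, coarse side up, centre 45 mm above the worktop, x along the holder's x. Lever open: about 9 mm play lengthwise; the closing jaw pushes it to the stop. It can stand on its end; either end may face the stop.
- bowls: Bystander: stack of four stoneware bowls, 133 mm across, 130 mm high; origin under its centre.
- lapping_block: Bystander: grooved flattening block lying flat, 110 x 52 x 26 mm; origin under its centre.
- oil_bottle: Bystander: brown glass oil bottle with a black cap, 60 mm across, 150 mm high; origin under its centre.
- knife: Bystander: cook's knife lying on its side beyond the holder, about 335 mm long, 18 mm high; origin near the heel of the blade, on the worktop; x towards the tip.
- bed (a point): Point on top of the holder's bed where the middle of the clamped stone's underside lies: 30 mm above the worktop, above the holder's origin, axes the holder's.

How it is judged (in metres and radians):
On the way, in this order (a step that is already met when the one before it is completed fails the run):
1. the lever is swung open, the stone still lying in the holder (value of joint lever above 1 rad and distance between stone and bed below 0.03 m), for 0.2 s.
2. the stone is taken out of the holder (distance between stone and bed above 0.06 m), for 0.2 s.
3. the stone lies turned over on the holder, the lever still open (angle between stone's own z axis and vertical above 3 rad and distance between stone and bed below 0.03 m and value of joint lever above 0.7 rad and contact force between stone and the fingers below 0.1 N), for 0.2 s.
At the end, for the whole second after the job is handed in: The stone lies flat on the bed, thin fine layer up, within 8 mm of the bed's centre line and 4 degrees of square, against the stop; the lever is within 0.12 rad of fully shut and the jaw presses on the stone with more than 3 N; everything is at rest (value of joint lever below 0.12 rad and angle between stone's own z axis and vertical above 3.06 rad and x of stone in the frame of bed between -0.006 and 0.006 m and y of stone in the frame of bed between -0.008 and 0.008 m and z of stone in the frame of bed between 0.011 and 0.019 m and angle between the x axis of stone and the x axis of holder, either way round below 0.07 rad and contact force between stone and jaw above 3 N and linear speed of stone below 0.02 m/s); the robot touches nothing.
It fails at once if the knife, bowls, oil bottle or flattening block is moved more than 20 mm (distance of any of bowls, lapping_block, oil_bottle, knife from where it was at the start of the episode above 0.02 m).
It fails at once if the stone falls, topples or is dropped: out of the fingers it moves faster than 0.5 m/s (contact force between stone and the fingers below 0.1 N and linear speed of stone above 0.5 m/s).
It also fails if it takes over 72 s, if anything falls off the work surface, if the arm or the gripper's body presses on something with over 40 N, if the wrist force passes 120 N, or if a joint passes its speed limit or range.

## Working session

There is one attempt and no reset: what is moved stays moved. The work goes in short steps, Python scripts to look and compute and a tool call to move; the robot and the scene stay as the last step left them, time stands still between calls to the robot, and variables do not carry over. Pictures are saved under pics/ and viewed, at most 10 in all, crops included, and the job is handed in when it is done.

Besides the shell and the picture viewer there is one more tool, called as a command line: name --pt "numbers of a row" for each row, then --argument value for the rest. carry_out: Moves the arm, as the interface text tells. Its arguments: {"type":"object","properties":{"rows":{"type":"array"},"fingers":{"type":"number"},"newtons":{"type":"number"}},"required":["rows"]}

```bash
mkdir -p pics; ls; python3 - <<'E'
from rig import arm, imaging
import cv2,numpy as np
s=arm.read_state();print(s)
for n in("scene","top"):
    im=imaging.read_camera(n);cv2.imwrite(f"pics/{n}0.png",im[:,:,::-1])
    c=imaging.get_calibration(n);print(n,np.round(c["camera_matrix"],1).tolist(),np.round(c["view"],3).tolist())
a=cv2.imread("pics/top0.png");cv2.imwrite("pics/top0b.png",cv2.resize(a,(800,600),interpolation=cv2.INTER_CUBIC))
E
```

```text
pics
{'clock': 0.0, 'joints': array([64.06289886, 22.01790064,  0.93827578, 78.56047005, -0.35926539,
       79.53914629, -2.66504807]), 'dq': array([-0.00054856, -0.04150902,  0.03480451, -0.03629387,  0.02109331,
        0.00885385,  0.07556634]), 'effort': array([ 4.60673198e-05, -6.27600217e+01,  8.44370127e-01, -3.71828198e+01,
        1.67243346e-02,  1.40861244e-02,  2.05494723e-05]), 'tool_pos': array([ 0.23729494, -0.57757475,  0.1924568 ]), 'orientation': array([[ 9.24969350e-01,  3.80040819e-01, -8.23208598e-04],
       [ 3.80041705e-01, -9.24967554e-01,  1.82392145e-03],
       [-6.82766407e-05, -1.99992504e-03, -9.99997998e-01]]), 'force': array([-0.24165325, -0.10522132, -0.75027256]), 'moment': array([ 0.0340443 , -0.03309416, -0.01553123]), 'grip_force': 0.0, 'width': 0.08544375990984025}
scene [[486.0, 0.0, 253.2], [0.0, 486.0, 180.2], [0.0, 0.0, 1.0]] [[0.872, 0.489, 0.02, -0.536], [0.331, -0.558, -0.761, -0.16], [-0.361, 0.67, -0.649, 1.829], [0.0, 0.0, 0.0, 1.0]]
top [[358.9, 0.0, 252.9], [0.0, 358.9, 190.1], [0.0, 0.0, 1.0]] [[0.04, -0.999, -0.006, -0.016], [-0.972, -0.037, -0.234, 0.613], [0.234, 0.015, -0.972, 0.953], [0.0, 0.0, 0.0, 1.0]]
```

View pics/top0b.png

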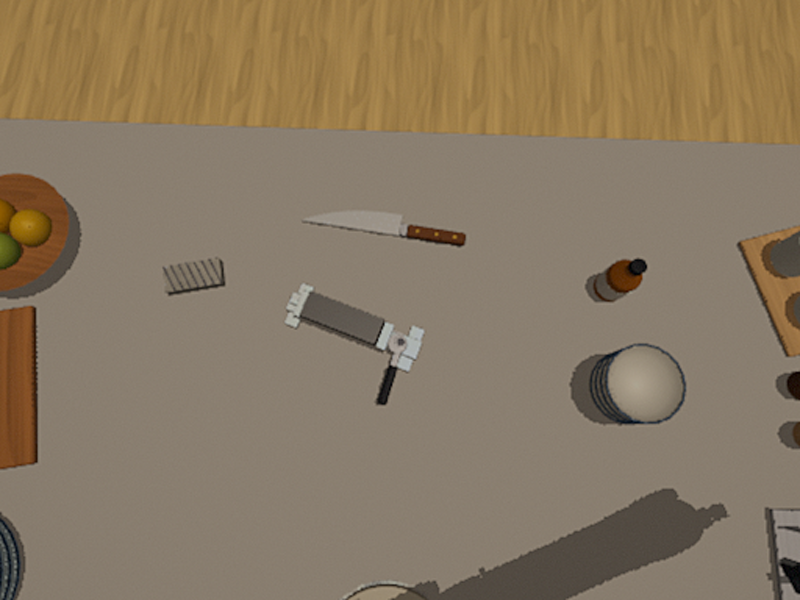

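View pics/scene0.png

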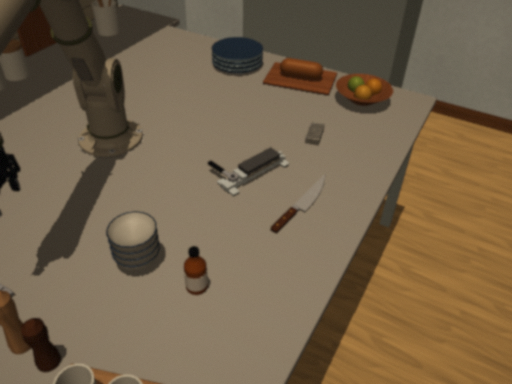

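```bash
cat > h.py <<'E'
import numpy as np,cv2
from rig import arm,imaging
def px2w(cal,u,v,z):
    K=np.array(cal["camera_matrix"]);V=np.array(cal["view"]);R=V[:3,:3];t=V[:3,3]
    o=-R.T@t; d=R.T@np.linalg.inv(K)@[u,v,1]; return o+d*(z-o[2])/d[2]
def w2px(cal,p):
    K=np.array(cal["camera_matrix"]);V=np.array(cal["view"]);q=K@(V[:3,:3]@np.array(p)+V[:3,3]);return q[:2]/q[2]
def crop(src,dst,x0,y0,w,h,s):
    a=cv2.imread(src)[y0:y0+h,x0:x0+w];cv2.imwrite(dst,cv2.resize(a,None,fx=s,fy=s,interpolation=cv2.INTER_CUBIC))
E
python3 -c "
from h import *
crop('pics/top0.png','pics/top0c.png',175,175,105,90,7)"
```

```text
(no output)
```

View pics/top0c.png

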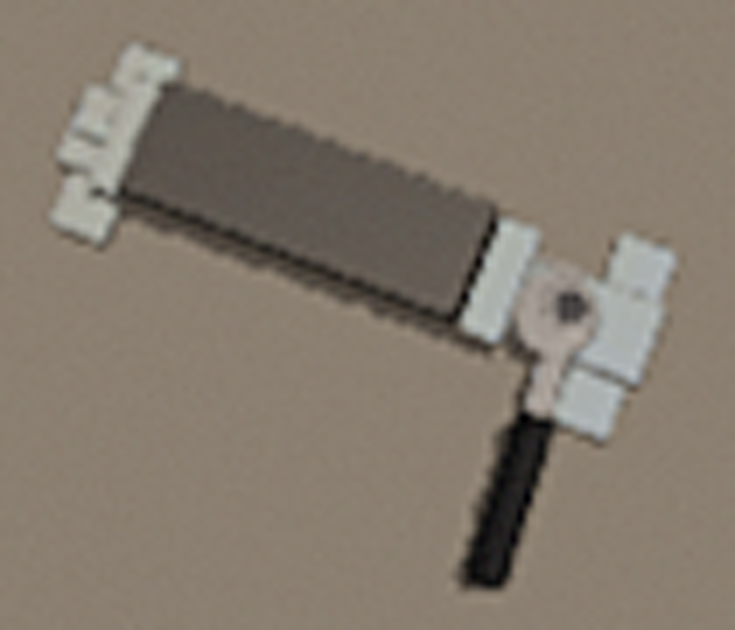

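```bash
python3 - <<'E'
from h import *
c=imaging.get_calibration("top")
P=lambda x,y,z:px2w(c,175+x/7,175+y/7,z)
A,B,C,D=[P(x,y,.06) for x,y in((165,85),(497,210),(455,318),(122,190))]
print(np.linalg.norm(A-B),np.linalg.norm(B-C),np.linalg.norm(C-D),np.linalg.norm(D-A))
ctr=(A+B+C+D)/4; ex=(A-B)+(D-C); ex/=np.linalg.norm(ex); ey=np.array([-ex[1],ex[0],0])
print("ctr",ctr,"yaw",np.degrees(np.arctan2(ex[1],ex[0])),ex,ey)
pv=P(572,305,.048);tip=P(485,585,.044);g0=P(538,415,.044)
for n,p in(("pv",pv),("tip",tip),("g0",g0)):
  d=p-ctr;print(n,p,"holder xy",d@ex,d@ey)
print("exp pivot",ctr-.117*ex,"grip",ctr-.117*ex+.085*ey)
E
```

```text
0.14772544639605883 0.04762188633122918 0.14710089833119597 0.04722604871471707
ctr [0.5722013  0.10383102 0.06      ] yaw 71.21143795552426 [0.32207671 0.94671358 0.        ] [-0.94671358  0.32207671  0.        ]
pv [ 0.53493085 -0.00559206  0.048     ] holder xy -0.11559626137258443 4.182322925444175e-05
tip [0.42079541 0.02506869 0.044     ] holder xy -0.12332968214964928 0.11797050520579012
g0 [0.48977172 0.00657344 0.044     ] holder xy -0.11862372350617667 0.046712806967060025
exp pivot [ 0.53451833 -0.00693446  0.06      ] grip [0.45404768 0.02044206 0.06      ]
```

carry_out --pt "0.55 1 0 -0.45" --pt "0.55 1 0 -0.45" --pt "0.55 1 0 -0.45" --pt "0.55 1 0 -0.45" --pt "0.55 1 0 -0.45" --pt "0.55 1 0 -0.45" --pt "0.55 1 0 -0.45" --pt "0.55 1 0 -0.45" --pt "0.55 1 0 -0.45" --pt "0.55 1 0 -0.45" --pt "0.17 1 0 -0.45" --pt "0.17 1 0 -0.45" --pt "0.17 1 0 -0.45" --pt "0.17 1 0 -0.45" --pt "0.17 1 0 -0.45" --pt "0.17 1 0 -0.45" --pt "0.17 1 0 -0.45" --pt "0.17 1 0 -0.45" --pt "0.17 1 0 -0.45" --pt "0.17 0.94 0 -0.45" --fingers -0.1 --newtons 20

```text
clock: 1.77
tool_pos: [0.4532, 0.0219, 0.1933]
orientation: [[0.946, -0.326, -0.0], [-0.326, -0.946, 0.0], [-0.0, 0.0, -1.0]]
force: [1.2, -0.1, -0.3]
width: 0.0384
grip_force: 0.0
```

```bash
python3 - <<'E'
from h import *
s=arm.read_state();print(s["clock"],s["tool_pos"],s["orientation"][:,0],s["width"],s["joints"])
im=imaging.read_camera("wrist");cv2.imwrite("pics/w1.png",im[:,:,::-1])
c=imaging.get_calibration("wrist");np.savez("w1.npz",K=c["camera_matrix"],V=c["view"])
for p in((.454,.0204,.037),(.5345,-.0069,.048),(.4215,.0311,.044),(.5,-.02,.0)):print(p,w2px(c,p))
E
```

```text
1.7667 [0.45321853 0.02188657 0.19333238] [ 9.45537260e-01 -3.25513824e-01 -2.01517411e-04] 0.03838118371072474 [  20.66357074    2.06854498  -27.92752935  102.79144171    0.99910049
   75.39483646 -116.4973699 ]
(0.454, 0.0204, 0.037) [258.51948667 162.99528122]
(0.5345, -0.0069, 0.048) [259.05628336  88.81383938]
(0.4215, 0.0311, 0.044) [258.70791833 191.41252412]
(0.5, -0.02, 0.0) [276.57798368 113.80927194]
```

View pics/w1.png

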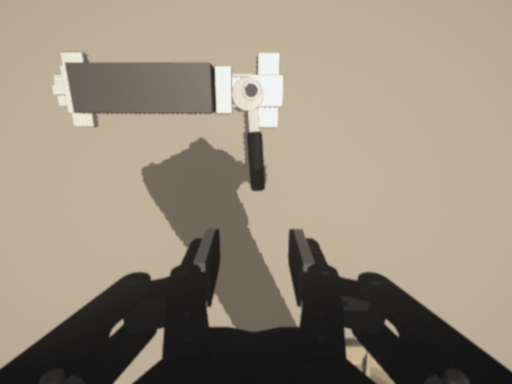

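```bash
python3 - <<'E'
from h import *
d=np.load("w1.npz");c={"camera_matrix":d["K"],"view":d["V"]}
pts=[px2w(c,*q) for q in((67,63,.06),(210,63,.06),(214,113,.06),(74,113,.06),(251,90,.048),(258,188,.044),(255,133,.044))]
for p in pts: print(p)
A,B,C,D=pts[:4];print(np.linalg.norm(A-B),np.linalg.norm(B-C),np.linalg.norm(C-D),np.linalg.norm(D-A),(A+B+C+D)/4)
e=A-B+D-C;print(np.degrees(np.arctan2(e[1],e[0])))
p0=np.array([.533,-.004]) if 0 else np.array([.5345,-.0069])
print(np.round(np.linalg.inv(d["V"]),3))
E
```

```text
[0.62130969 0.17253892 0.06      ]
[0.57403471 0.03325953 0.06      ]
[0.52638546 0.04729295 0.06      ]
[0.57500099 0.19066315 0.06      ]
[0.5361725  0.00184221 0.048     ]
[0.42596133 0.03053044 0.044     ]
[0.49034141 0.01268398 0.044     ]
0.14708389018419687 0.04967280179996333 0.15138851694769034 0.04972909838393467 [0.57418271 0.11093864 0.06      ]
71.26019740193378
[[-0.321 -0.904 -0.282  0.524]
 [-0.947  0.306  0.098  0.002]
 [-0.002  0.299 -0.954  0.374]
 [ 0.     0.     0.     1.   ]]
```

```bash
python3 - <<'E'
from h import *
s=arm.read_state();c=imaging.get_calibration("wrist")
t=s["tool_pos"];R=s["orientation"]
print("cx",c["camera_matrix"][0][2],"tcp px",w2px(c,t),[w2px(c,t+R[:,1]*y) for y in(-.019,.019)])
c=imaging.get_calibration("top");print(w2px(c,t))
im=imaging.read_camera("top");cv2.imwrite("pics/t1.png",im[:,:,::-1]);crop('pics/t1.png','pics/t1c.png',170,165,110,90,7)
E
```

```text
cx 253.7298223777125 tcp px [251.16302152 214.51160009] [array([223.73466624, 214.50418946]), array([278.58703958, 214.51900955])]
[241.79429224 241.74333727]
```

View pics/t1c.png

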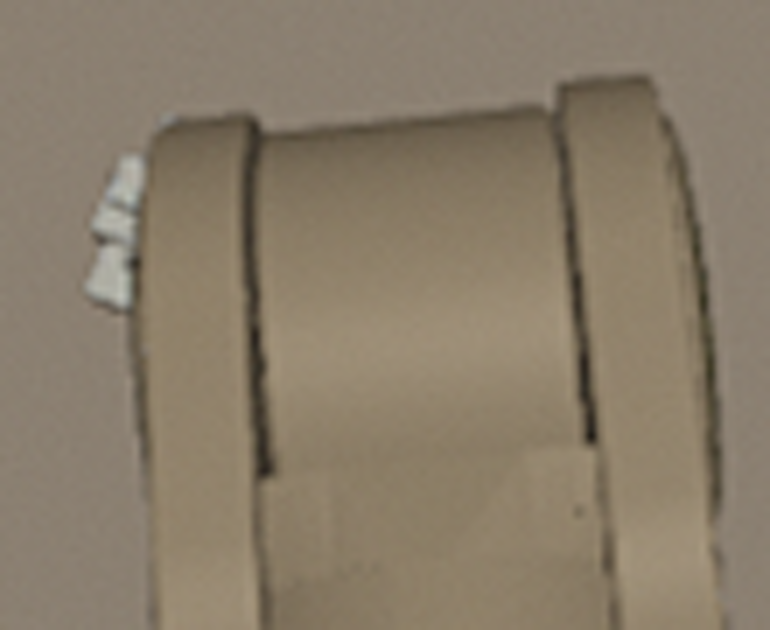

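carry_out --pt "0 0 -0.8 0" --pt "0 0 -1 0" --pt "0 0 -1 0" --pt "0 0 -1 0" --pt "0 0 -1 0" --pt "0 0 -0.9 0" --pt "0 0 0 0"

```text
clock: 2.45
tool_pos: [0.4491, 0.0192, 0.0176]
orientation: [[0.946, -0.324, -0.009], [-0.324, -0.946, 0.0], [-0.009, 0.003, -1.0]]
force: [-0.4, -0.2, -0.1]
width: 0.0386
grip_force: 0.0
```

carry_out --pt "0 0 0 0" --pt "0 0 0 0" --pt "0 0 0 0" --pt "0 0 0 0" --pt "0 0 0 0" --fingers -1 --newtons 20

```text
clock: 2.87
tool_pos: [0.4546, 0.02, 0.0238]
orientation: [[0.946, -0.324, 0.003], [-0.324, -0.946, -0.0], [0.002, -0.001, -1.0]]
force: [-0.2, -0.7, -0.3]
width: 0.0001
grip_force: 0.0
```

```bash
python3 - <<'E'
from h import *
s=arm.read_state();print(s["tool_pos"],s["force"],s["width"])
pv=np.array([.535,-.003]);t=s["tool_pos"][:2];d=t-pv;r=np.hypot(*d);a=np.arctan2(d[1],d[0]);print(r,np.degrees(a))
n=22;p=t
for k in range(1,n+1):
    q=pv+r*np.array([np.cos(a+.0765*k),np.sin(a+.0765*k)]);print(np.round((q-p)/.03,2).tolist(),end=" ");p=q
E
```

```text
[0.45457709 0.02003526 0.02377769] [-0.1810643  -0.74311943 -0.30868349] 0.00014081642551807343
0.08365684034039993 164.016880853008
[-0.05, -0.21] [-0.03, -0.21] [-0.02, -0.21] [-0.0, -0.21] [0.01, -0.21] [0.03, -0.21] [0.05, -0.21] [0.06, -0.2] [0.08, -0.2] [0.09, -0.19] [0.11, -0.18] [0.12, -0.18] [0.13, -0.17] [0.15, -0.16] [0.16, -0.14] [0.17, -0.13] [0.18, -0.12] [0.19, -0.1] [0.19, -0.09] [0.2, -0.07] [0.2, -0.06] [0.21, -0.04]
```

```bash
python3 - <<'E'
from h import *
s=arm.read_state();print(s["tool_pos"],s["width"])
im=imaging.read_camera("wrist");cv2.imwrite("pics/w2.png",im[:,:,::-1])
c=imaging.get_calibration("wrist");np.savez("w2.npz",K=c["camera_matrix"],V=c["view"])
print(w2px(c,s["tool_pos"]),w2px(c,s["tool_pos"]+[0,0,.019]))
E
```

```text
[0.45457709 0.02003526 0.02377769] 0.00014081642551807343
[251.0490081  214.36306425] [250.78098886 225.97396904]
```

View pics/w2.png

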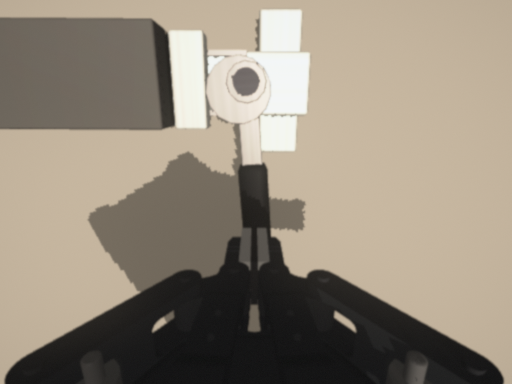

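```bash
python3 - <<'E'
from h import *
d=np.load("w2.npz");c={"camera_matrix":d["K"],"view":d["V"]}
for p in((.490,.0127,.044),(.4203,.028,.044),(.426,.0305,.044),(.453,.02,.044)):print(p,w2px(c,p))
for q in((247,82,.048),(256,165,.044),(256,228,.044),(168,22,.06),(173,127,.06)):print(q,px2w(c,*q))
a=cv2.imread("pics/w2.png")[150:350,180:330];a=cv2.convertScaleAbs(a,alpha=2.2,beta=10);cv2.imwrite("pics/w2c.png",cv2.resize(a,None,fx=3,fy=3,interpolation=cv2.INTER_CUBIC))
E
```

```text
(0.49, 0.0127, 0.044) [242.83186409 170.67089528]
(0.4203, 0.028, 0.044) [256.32377018 275.35096738]
(0.426, 0.0305, 0.044) [249.91449722 269.30710622]
(0.453, 0.02, 0.044) [251.64026189 228.97294844]
(247, 82, 0.048) [ 0.53480005 -0.00566351  0.048     ]
(256, 165, 0.044) [0.49071073 0.0043233  0.044     ]
(256, 228, 0.044) [0.452748  0.0172105 0.044    ]
(168, 22, 0.06) [0.56965665 0.01980562 0.06      ]
(173, 127, 0.06) [0.5260496  0.03653027 0.06      ]
```

View pics/w2c.png

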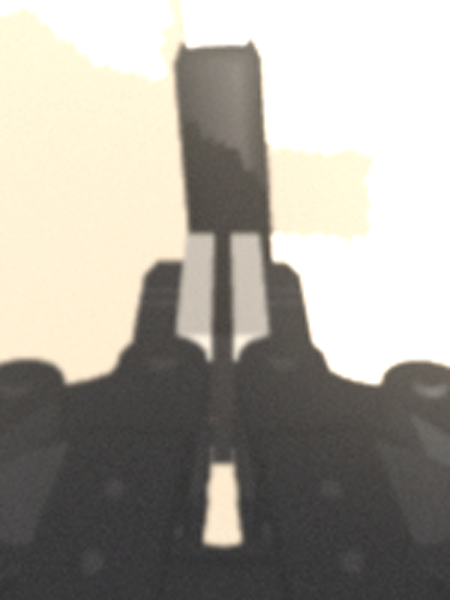

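carry_out --pt "0 0 -0.1 0" --pt "0 0 -0.1 0" --pt "0 0 -0.1 0" --pt "0 0 -0.1 0" --pt "0 0 0 0" --pt "0 0 0 0"

```text
clock: 3.42
tool_pos: [0.4532, 0.0202, 0.0101]
orientation: [[0.946, -0.324, -0.001], [-0.324, -0.946, 0.0], [-0.001, 0.0, -1.0]]
force: [0.4, 0.2, 0.3]
width: -0.0001
grip_force: 0.0
```

```bash
python3 - <<'E'
from h import *
print(imaging.get_calibration("wrist")["camera_matrix"])
s=arm.read_state();print(s["joints"],s["force"])
E
```

```text
[[281.01476958   0.         253.72982238]
 [  0.         281.01476958 188.8517444 ]
 [  0.           0.           1.        ]]
[  18.32568559   14.00865466  -27.57530655  115.99095245    8.16826779
   51.86782302 -122.52821212] [0.35984626 0.23999892 0.29817041]
```

carry_out --pt "0 0 -0.1 0" --pt "0 0 -0.1 0" --pt "0 0 -0.1 0" --pt "0 0 0 0"

```text
clock: 3.75
tool_pos: [0.4543, 0.0209, 0.0051]
orientation: [[0.946, -0.324, 0.001], [-0.324, -0.946, -0.001], [0.002, 0.001, -1.0]]
force: [-20.9, 0.8, 51.8]
width: 0.0
grip_force: 25.9
```

```bash
python3 - <<'E'
from h import *
s=arm.read_state();print(s["tool_pos"],s["force"])
im=imaging.read_camera("wrist");cv2.imwrite("pics/w3.png",im[:,:,::-1])
a=im[140:340,180:330,::-1];a=cv2.convertScaleAbs(a,alpha=2.2,beta=10);cv2.imwrite("pics/w3c.png",cv2.resize(a,None,fx=3,fy=3,interpolation=cv2.INTER_CUBIC))
s=imaging.read_camera("scene");cv2.imwrite("pics/s3.png",s[:,:,::-1])
a=cv2.resize(s[130:220,150:310,::-1],None,fx=3,fy=3,interpolation=cv2.INTER_CUBIC)
b=cv2.imread("pics/w3c.png");H=max(a.shape[0],b.shape[0]);o=np.zeros((600,a.shape[1]+b.shape[1]-150,3),np.uint8)
o[:a.shape[0],:a.shape[1]]=a;b=cv2.resize(b,(300,400));o[:400,a.shape[1]:a.shape[1]+300]=b
cv2.imwrite("pics/s3c.png",o[:410,:800])
E
```

```text
[0.45428272 0.02085448 0.00506397] [-20.8825187    0.75784223  51.83952136]
```

View pics/s3c.png

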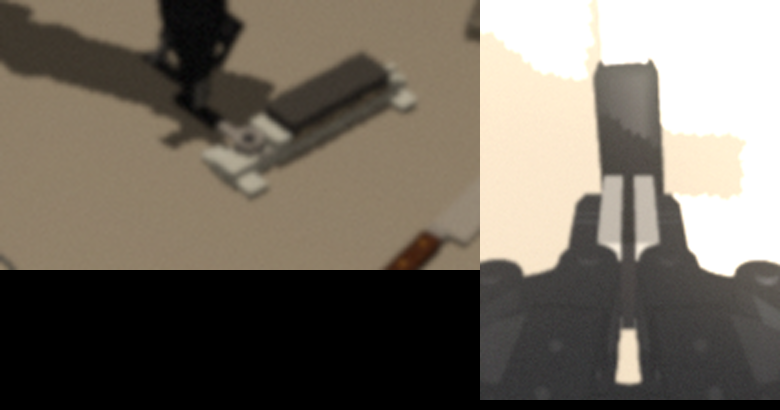

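carry_out --pt "0 0 0.5 0" --pt "0 0 0.5 0" --pt "0 0 0 0" --pt "0 0 0 0" --pt "0 0 0 0" --pt "0 0 0 0" --fingers -0.1

```text
clock: 4.35
tool_pos: [0.4528, 0.02, 0.0305]
orientation: [[0.946, -0.324, -0.001], [-0.324, -0.946, 0.0], [-0.001, 0.0, -1.0]]
force: [0.9, -0.4, 0.4]
width: 0.0385
grip_force: 0.0
```

carry_out --pt "0 0 -0.5 0" --pt "0 0 -0.4 0" --pt "0 0 -0.3 0" --pt "0 0 -0.3 0" --pt "0 0 -0.2 0" --pt "0 0 0 0" --pt "0 0 0 0"

```text
clock: 4.93
tool_pos: [0.4533, 0.0202, -0.0198]
orientation: [[0.946, -0.324, -0.001], [-0.324, -0.946, 0.0], [-0.001, 0.0, -1.0]]
force: [0.4, -0.2, 0.6]
width: 0.0383
grip_force: 0.0
```

carry_out --pt "0 0 0 0" --pt "0 0 0 0" --pt "0 0 0 0" --pt "0 0 0 0" --pt "0 0 0 0" --fingers -1 --newtons 20

```text
clock: 5.35
tool_pos: [0.454, 0.02, -0.019]
orientation: [[0.946, -0.324, 0.001], [-0.324, -0.946, -0.0], [0.001, -0.0, -1.0]]
force: [-1.5, -1.2, 4.7]
width: 0.0183
grip_force: 20.6
```

carry_out --pt "-0.05 -0.21 0 0.95" --pt "-0.03 -0.21 0 0.95" --pt "-0.02 -0.21 0 0.95" --pt "0 -0.21 0 0.95" --pt "0.01 -0.21 0 0.95" --pt "0.03 -0.21 0 0.95" --pt "0.05 -0.21 0 0.95" --pt "0.06 -0.2 0 0.95" --pt "0.08 -0.2 0 0.95" --pt "0.09 -0.19 0 0.95" --pt "0.11 -0.18 0 0.95" --pt "0.12 -0.18 0 0.95" --pt "0.13 -0.17 0 0.95" --pt "0.15 -0.16 0 0.95" --pt "0.16 -0.14 0 0.95" --pt "0.17 -0.13 0 0.95" --pt "0.18 -0.12 0 0.95" --pt "0.19 -0.1 0 0.95" --pt "0.19 -0.09 0 0.95" --pt "0 0 0 0"

```text
clock: 7.02
tool_pos: [0.5014, -0.0826, -0.0191]
orientation: [[0.439, 0.899, -0.002], [0.899, -0.439, -0.003], [-0.004, -0.001, -1.0]]
force: [-7.4, -8.3, 12.5]
width: 0.0178
grip_force: 25.5
```

carry_out --pt "0.2 -0.07 0 0.9" --pt "0.18 -0.06 0 0.8" --pt "0 0 0 0"

```text
clock: 7.27
tool_pos: [0.5127, -0.0867, -0.0192]
orientation: [[0.314, 0.95, -0.002], [0.95, -0.314, -0.003], [-0.004, -0.001, -1.0]]
force: [-7.5, -7.2, 11.3]
width: 0.0173
grip_force: 27.2
```

carry_out --pt "0 0 0 0" --pt "0 0 0 0" --pt "0 0 0.5 0" --pt "0 0 1 0" --pt "0 0 1 0" --pt "0 0 0.7 0" --fingers 0

```text
clock: 7.77
tool_pos: [0.5144, -0.0829, 0.0787]
orientation: [[0.315, 0.949, 0.002], [0.949, -0.315, 0.001], [0.001, 0.002, -1.0]]
force: [0.9, 0.2, 0.7]
width: 0.0427
grip_force: 0.0
```

carry_out --pt "0.25 0.8 0 0" --pt "0.25 0.8 0 0" --pt "0.25 0.8 0 0" --pt "0.25 0.8 0 0" --pt "0.25 0.8 0 0" --pt "0.25 0.8 0 0" --pt "0.25 0.8 0 0" --pt "0.25 0.8 0 0" --pt "0 0 0 -0.1" --pt "0 0 0 0" --fingers 1

```text
clock: 8.6
tool_pos: [0.5732, 0.111, 0.0763]
orientation: [[0.32, 0.947, -0.0], [0.947, -0.32, 0.002], [0.001, -0.001, -1.0]]
force: [-0.0, -1.0, -0.4]
width: 0.0853
grip_force: 0.0
```

```bash
python3 - <<'E'
from h import *
s=arm.read_state();print(s["tool_pos"],s["width"],np.degrees(np.arctan2(*s["orientation"][[1,0],0])))
im=imaging.read_camera("wrist");cv2.imwrite("pics/w4.png",im[:,:,::-1])
c=imaging.get_calibration("wrist");np.savez("w4.npz",K=c["camera_matrix"],V=c["view"])
cv2.imwrite("pics/w4b.png",cv2.resize(im[:,:,::-1],(800,600)))
E
```

```text
[0.57317562 0.11098455 0.07627967] 0.08527358964346009 71.3408234946199
```

View pics/w4.png

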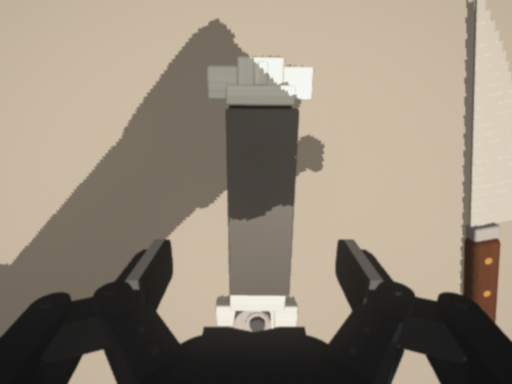

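carry_out --pt "0.1 -0.14 -0.5 0" --pt "0 0 -0.8 0" --pt "0 0 -0.8 0" --pt "0 0 -0.65 0" --pt "0 0 -0.3 0" --pt "0 0 0 0" --pt "0 0 0 0"

```text
clock: 9.23
tool_pos: [0.5766, 0.1034, -0.0147]
orientation: [[0.324, 0.946, -0.0], [0.946, -0.324, -0.0], [-0.0, -0.0, -1.0]]
force: [0.3, 0.4, -0.5]
width: 0.0852
grip_force: 0.0
```

carry_out --pt "0 0 0 0" --pt "0 0 0 0" --pt "0 0 0 0" --pt "0 0 0 0" --pt "0 0 0 0" --pt "0 0 0 0" --fingers -1 --newtons 60

```text
clock: 9.73
tool_pos: [0.5774, 0.1042, -0.0136]
orientation: [[0.323, 0.946, 0.002], [0.946, -0.323, -0.0], [0.001, 0.002, -1.0]]
force: [-1.0, 0.1, 4.8]
width: 0.0494
grip_force: 63.7
```

```bash
python3 - <<'E'
from h import *
s=arm.read_state();print(s["tool_pos"],s["width"],s["force"],np.degrees(np.arctan2(*s["orientation"][[1,0],0])))
im=imaging.read_camera("wrist");cv2.imwrite("pics/w5.png",im[:,:,::-1])
g=cv2.cvtColor(im,cv2.COLOR_RGB2GRAY).astype(int)
print([int(x) for x in g[0:230:4,262]]);
for r in(110,130,150): print(r,[int(x) for x in g[r,190:330:3]])
E
```

```text
[ 0.57736125  0.10424521 -0.01360035] 0.049382410819058815 [-0.99311376  0.08845353  4.7773177 ] 71.1491727349504
[232, 232, 233, 224, 254, 252, 251, 251, 251, 254, 254, 254, 254, 254, 244, 251, 247, 200, 201, 203, 193, 194, 195, 179, 65, 60, 91, 90, 91, 90, 90, 89, 89, 88, 88, 88, 88, 87, 89, 87, 88, 87, 87, 87, 87, 87, 86, 87, 86, 86, 87, 86, 86, 86, 85, 86, 86, 85]
110 [88, 88, 88, 88, 88, 89, 89, 89, 89, 88, 89, 88, 89, 88, 89, 89, 88, 88, 89, 90, 89, 90, 89, 90, 91, 90, 90, 91, 92, 92, 91, 92, 92, 92, 92, 93, 93, 93, 94, 93, 96, 139, 114, 161, 145, 233, 235]
130 [87, 89, 89, 88, 88, 88, 88, 87, 87, 88, 88, 87, 87, 87, 88, 88, 87, 88, 88, 88, 88, 88, 88, 88, 89, 89, 89, 89, 90, 91, 90, 90, 90, 90, 91, 91, 92, 92, 92, 93, 93, 93, 93, 103, 148, 149, 184]
150 [86, 88, 89, 88, 88, 89, 89, 87, 88, 87, 88, 87, 87, 88, 87, 88, 87, 87, 87, 87, 86, 87, 88, 87, 88, 88, 88, 87, 88, 88, 89, 89, 89, 89, 90, 90, 90, 92, 91, 91, 92, 92, 92, 216, 235, 235, 235]
```

carry_out --pt "0 0 0 0" --pt "0 0 0 0" --pt "0 0 0.15 0" --pt "0 0 0.1 0" --pt "0 0 0 0" --fingers 0.6

```text
clock: 10.2
tool_pos: [0.5772, 0.1044, -0.0065]
orientation: [[0.323, 0.946, 0.001], [0.946, -0.323, 0.0], [0.001, 0.001, -1.0]]
force: [1.1, 0.2, -0.5]
width: 0.068
grip_force: 0.0
```

carry_out --pt "0 0 0 0" --pt "0 0 0 0" --pt "0 0 0 0" --pt "0 0 0 0" --pt "0 0 0 0" --pt "0 0 0.1 0" --pt "0 0 0.3 0" --pt "0 0 0.6 0" --pt "0 0 0.9 0" --pt "0 0 0.6 0" --pt "0 0 0 0" --pt "0 0 0 0" --fingers -1 --newtons 60

```text
clock: 11.2
tool_pos: [0.5769, 0.1042, 0.0681]
orientation: [[0.323, 0.946, 0.001], [0.946, -0.323, 0.0], [0.001, 0.001, -1.0]]
force: [0.2, -0.5, -4.8]
width: 0.049
grip_force: 63.4
```

```bash
cat >> h.py <<'E'
def edge(col=262,name="w"):
    im=imaging.read_camera("wrist");cv2.imwrite(f"pics/{name}.png",im[:,:,::-1])
    g=cv2.cvtColor(im,cv2.COLOR_RGB2GRAY).astype(int);print([int(x) for x in g[0:230:4,col]]);return im
E
python3 - <<'E'
from h import *
s=arm.read_state();print(s["tool_pos"],s["width"],s["force"],s["grip_force"])
edge(name="w6")
E
```

```text
[0.57693986 0.10419363 0.06808614] 0.048997067923671554 [ 0.18784907 -0.48659177 -4.80587074] 63.365761041641235
[220, 220, 220, 220, 220, 221, 221, 221, 221, 221, 221, 222, 250, 254, 254, 254, 254, 236, 196, 176, 187, 186, 180, 178, 146, 67, 82, 81, 81, 82, 82, 83, 80, 81, 80, 80, 81, 81, 79, 80, 79, 79, 79, 80, 78, 80, 79, 79, 79, 79, 78, 79, 78, 79, 78, 78, 78, 78]
```

carry_out --pt "-0.4 -0.04 0.5 0.4" --pt "-0.8 -0.1 0 0.8" --pt "-0.8 -0.1 0 0.8" --pt "-0.8 -0.1 0 0.8" --pt "-0.8 -0.1 0 0.8" --pt "-0.45 -0.04 0 0.5" --pt "0 0 -1 0" --pt "0 0 -1 0" --pt "0 0 -1 0" --pt "0 0 -0.5 0" --pt "0 0 0 0"

```text
clock: 12.17
tool_pos: [0.4504, 0.0887, -0.027]
orientation: [[0.001, 1.0, -0.009], [1.0, -0.001, -0.0], [-0.0, -0.009, -1.0]]
force: [-1.2, -0.1, -4.3]
width: 0.0489
grip_force: 63.9
```

carry_out --pt "0 0 -0.1 0" --pt "0 0 -0.1 0" --pt "0 0 -0.08 0" --pt "0 0 -0.03 0" --pt "0 0 0 0"

```text
clock: 12.58
tool_pos: [0.4555, 0.0897, -0.0314]
orientation: [[0.001, 1.0, 0.001], [1.0, -0.001, -0.0], [-0.0, 0.001, -1.0]]
force: [-0.6, 0.6, -4.6]
width: 0.049
grip_force: 64.1
```

carry_out --pt "0 0 -0.05 0" --pt "0 0 -0.05 0" --pt "0 0 -0.04 0" --pt "0 0 0 0"

```text
clock: 12.92
tool_pos: [0.4549, 0.0896, -0.0362]
orientation: [[0.001, 1.0, -0.0], [1.0, -0.001, -0.0], [-0.0, -0.0, -1.0]]
force: [-0.0, -0.8, -3.9]
width: 0.0489
grip_force: 64.1
```

carry_out --pt "0 0 -0.05 0" --pt "0 0 0 0"

```text
clock: 13.08
tool_pos: [0.4552, 0.0898, -0.0371]
orientation: [[0.001, 1.0, 0.0], [1.0, -0.001, -0.0], [-0.0, 0.0, -1.0]]
force: [-2.2, -1.4, 3.2]
width: 0.0492
grip_force: 65.0
```

carry_out --pt "0 0 0 0" --pt "0 0 0 0" --pt "0 0 0 0" --pt "0 -0.4 0 0" --pt "0 -0.6 0 0" --pt "0 -0.6 0 0" --pt "0 -0.4 0 0" --pt "0 0 -0.1 0" --pt "0 0 0 0" --fingers 0.6

```text
clock: 13.83
tool_pos: [0.4551, 0.0293, -0.0408]
orientation: [[0.003, 1.0, -0.0], [1.0, -0.003, 0.0], [0.0, -0.0, -1.0]]
force: [-0.2, 0.4, 0.1]
width: 0.0684
grip_force: 0.0
```

```bash
python3 - <<'E'
from h import *
s=arm.read_state();print(s["tool_pos"],s["width"],s["force"],s["grip_force"],s["joints"])
im=edge(258,name="w7")
g=cv2.cvtColor(im,cv2.COLOR_RGB2GRAY).astype(int)
for r in(60,120):print([int(x) for x in g[r,150:360:4]])
E
```

```text
[ 0.45506573  0.02931853 -0.04081915] 0.06836077908810129 [-0.16015785  0.35196374  0.14971175] 0.0 [ 32.31948266  23.94012034 -46.06975683 117.15172574  23.10328891
  48.11741996 -27.22749887]
[87, 87, 88, 88, 88, 88, 89, 89, 89, 90, 89, 89, 89, 88, 90, 88, 89, 90, 90, 90, 88, 89, 89, 89, 89, 88, 90, 89, 89, 89, 90, 89, 89, 89, 88, 89, 89, 89, 89, 88, 89, 87, 88, 87, 87, 89, 88, 88, 87, 87, 87, 88, 88, 88, 87, 86, 86, 87]
[147, 147, 147, 146, 146, 147, 146, 147, 146, 85, 89, 90, 89, 90, 89, 89, 89, 89, 89, 89, 89, 89, 89, 89, 90, 89, 89, 88, 89, 90, 89, 89, 89, 89, 89, 89, 89, 89, 89, 89, 90, 90, 90, 142, 237, 237, 237, 237, 237, 237, 237, 237, 237]
[148, 148, 148, 148, 148, 149, 147, 148, 149, 148, 86, 90, 89, 89, 89, 89, 89, 88, 90, 89, 88, 89, 89, 89, 88, 89, 89, 90, 89, 89, 89, 88, 89, 89, 89, 90, 90, 90, 90, 90, 90, 91, 101, 149, 149, 148, 150, 150, 150, 221, 238, 238, 238]
```

carry_out --pt "0 0 0 0" --pt "0 0 0 0" --pt "0 0 0 0" --pt "0 0 0 0" --pt "0 0 0 0" --pt "0 0 0.2 0" --pt "0 0.02 0.3 0" --pt "0 0.04 0.3 0" --pt "0 0.06 0.2 0" --pt "0 0 0 0" --fingers -1 --newtons 20

```text
clock: 14.72
tool_pos: [0.4562, 0.0336, -0.0088]
orientation: [[0.001, 1.0, 0.003], [1.0, -0.001, -0.0], [-0.0, 0.003, -1.0]]
force: [0.7, -0.1, -2.9]
width: 0.0501
grip_force: 21.7
```

```bash
python3 - <<'E'
from h import *
s=arm.read_state();print(s["tool_pos"],s["width"],s["force"],s["moment"],s["grip_force"])
im=edge(258,name="w8")
g=cv2.cvtColor(im,cv2.COLOR_RGB2GRAY).astype(int)
for r in(10,60,120):print([int(x) for x in g[r,150:360:4]])
E
```

```text
[ 0.45617183  0.03359282 -0.00882241] 0.05011297126483227 [ 0.74623712 -0.14261852 -2.92682578] [-0.02281079  0.03425904  0.0376055 ] 21.70938491821289
[85, 85, 85, 84, 86, 86, 85, 85, 86, 86, 86, 85, 86, 87, 86, 87, 87, 87, 86, 86, 87, 87, 88, 87, 87, 88, 87, 87, 88, 87, 87, 87, 87, 88, 88, 88, 86, 88, 88, 88, 88, 87, 88, 89, 88, 88, 87, 88, 88, 88, 88, 88, 88, 88, 87, 88, 88, 88]
[235, 235, 235, 235, 235, 235, 236, 235, 235, 236, 235, 231, 140, 143, 137, 136, 136, 130, 85, 85, 85, 84, 86, 85, 84, 85, 85, 85, 84, 85, 85, 85, 85, 85, 85, 85, 85, 85, 85, 85, 90, 236, 236, 235, 235, 235, 235, 235, 235, 235, 235, 235, 235]
[147, 147, 147, 147, 147, 147, 147, 147, 147, 146, 147, 146, 85, 88, 86, 87, 87, 86, 87, 86, 87, 86, 87, 87, 87, 86, 86, 87, 87, 86, 87, 87, 87, 87, 86, 86, 86, 87, 86, 87, 131, 238, 238, 237, 237, 237, 237, 238, 237, 237, 237, 237, 237]
[148, 148, 149, 148, 149, 148, 148, 148, 148, 148, 149, 148, 93, 89, 88, 88, 89, 87, 88, 87, 87, 88, 87, 88, 87, 87, 88, 87, 88, 88, 89, 88, 88, 88, 89, 88, 88, 90, 89, 89, 117, 149, 149, 150, 150, 186, 237, 238, 238, 238, 238, 238, 238]
```

```bash
python3 - <<'E'
import numpy as np
E,a,h=.160,.1357,.022
f=lambda t:np.array([E-a*np.cos(t)+h*np.sin(t),-.063+a*np.sin(t)+h*np.cos(t)])
p=np.array([.0336,-.0088])
for d in range(19,91,4):
    q=f(np.radians(d));print(d,np.round((q-p)/.03,2).tolist(),np.round(q,3));p=q
E
```

```text
19 [0.18, 0.36] [0.039 0.002]
23 [0.16, 0.28] [0.044 0.01 ]
27 [0.18, 0.26] [0.049 0.018]
31 [0.2, 0.25] [0.055 0.026]
35 [0.21, 0.24] [0.061 0.033]
39 [0.23, 0.22] [0.068 0.039]
43 [0.25, 0.2] [0.076 0.046]
47 [0.26, 0.19] [0.084 0.051]
51 [0.27, 0.17] [0.092 0.056]
55 [0.28, 0.15] [0.1   0.061]
59 [0.29, 0.13] [0.109 0.065]
63 [0.3, 0.11] [0.118 0.068]
67 [0.31, 0.09] [0.127 0.071]
71 [0.31, 0.07] [0.137 0.072]
75 [0.32, 0.04] [0.146 0.074]
79 [0.32, 0.02] [0.156 0.074]
83 [0.32, -0.0] [0.165 0.074]
87 [0.32, -0.02] [0.175 0.074]
```

carry_out --pt "0.02 0.18 0.36 0" --pt "0 0.16 0.28 0" --pt "0 0.18 0.26 0" --pt "0 0.2 0.25 0" --pt "0 0.21 0.24 0" --pt "0 0.23 0.22 0" --pt "0 0.25 0.2 0" --pt "0 0.26 0.19 0" --pt "0 0.27 0.17 0" --pt "0 0.28 0.15 0" --pt "0 0.29 0.13 0" --pt "0 0.3 0.11 0" --pt "0 0 0 0"

```text
clock: 15.85
tool_pos: [0.4558, 0.1204, 0.0671]
orientation: [[-0.002, 1.0, 0.001], [1.0, 0.002, 0.001], [0.001, 0.001, -1.0]]
force: [0.2, -0.4, -3.9]
width: 0.0494
grip_force: 21.7
```

```bash
python3 - <<'E'
from h import *
s=arm.read_state();print(s["tool_pos"],s["width"],s["force"],s["moment"],s["grip_force"])
im=edge(258,name="w9")
g=cv2.cvtColor(im,cv2.COLOR_RGB2GRAY).astype(int)
for r in(60,120,170,200):print(r,[int(x) for x in g[r,150:360:4]])
E
```

```text
[0.45579487 0.12036399 0.0670944 ] 0.04939410686900376 [ 0.2332779  -0.38407529 -3.90341822] [-0.16622478  0.00974195 -0.00667696] 21.733387112617493
[84, 84, 85, 84, 84, 86, 86, 86, 86, 86, 86, 86, 87, 87, 87, 86, 85, 86, 87, 87, 88, 89, 88, 89, 89, 89, 89, 89, 90, 88, 89, 90, 90, 89, 90, 89, 91, 91, 91, 91, 91, 91, 91, 91, 92, 91, 92, 92, 91, 92, 91, 92, 91, 92, 92, 92, 92, 93]
60 [237, 237, 237, 237, 237, 237, 237, 234, 187, 148, 147, 147, 147, 118, 87, 87, 87, 87, 87, 86, 86, 86, 87, 86, 86, 87, 86, 86, 86, 86, 87, 87, 87, 87, 88, 86, 87, 87, 86, 226, 237, 237, 237, 237, 238, 238, 237, 238, 237, 237, 237, 237, 237]
120 [149, 149, 149, 149, 148, 149, 148, 148, 149, 148, 148, 149, 148, 102, 90, 90, 90, 90, 89, 89, 91, 88, 89, 89, 89, 89, 90, 89, 89, 89, 90, 89, 90, 89, 90, 91, 91, 91, 91, 131, 150, 150, 150, 150, 159, 238, 238, 238, 238, 238, 238, 238, 238]
170 [150, 150, 150, 148, 150, 149, 148, 149, 149, 149, 149, 149, 148, 93, 94, 93, 93, 92, 93, 93, 91, 91, 90, 91, 91, 92, 91, 92, 92, 92, 91, 92, 92, 93, 93, 94, 95, 94, 96, 105, 151, 151, 170, 220, 238, 238, 238, 238, 238, 238, 238, 238, 238]
200 [151, 151, 151, 151, 151, 151, 165, 220, 237, 237, 237, 237, 237, 104, 95, 95, 94, 94, 93, 93, 93, 93, 92, 90, 93, 92, 91, 91, 91, 91, 92, 93, 92, 93, 93, 94, 95, 97, 96, 137, 237, 238, 238, 238, 238, 238, 238, 238, 238, 238, 238, 238, 238]
```

carry_out --pt "0 -0.5 -0.5 0" --pt "0 -0.6 -0.8 0" --pt "0 -0.5 -0.7 0" --pt "0 -0.2 -0.3 0" --pt "0 0 -0.2 0" --pt "0 0 -0.2 0" --pt "0 0 -0.2 0" --pt "0 0 -0.2 0" --pt "0 0 -0.2 0" --pt "0 0 -0.2 0" --pt "0 0 0 0"

```text
clock: 16.82
tool_pos: [0.4558, 0.0643, -0.0392]
orientation: [[0.0, 1.0, 0.0], [1.0, -0.0, 0.0], [0.0, 0.0, -1.0]]
force: [0.4, 0.3, -2.4]
width: 0.0496
grip_force: 24.8
```

carry_out --pt "0 0 0 0" --pt "0 0 0 0" --pt "0 0 0 0" --pt "0 0 0 0" --fingers 0.15

```text
clock: 17.15
tool_pos: [0.4552, 0.0638, -0.0389]
orientation: [[0.0, 1.0, -0.001], [1.0, -0.0, 0.0], [0.0, -0.001, -1.0]]
force: [0.3, 0.9, -4.4]
width: 0.0498
grip_force: 24.7
```

carry_out --pt "0 0 0 0" --pt "0 0 0 0" --pt "0 0 0 0" --fingers 0.165

```text
clock: 17.4
tool_pos: [0.4555, 0.0636, -0.0387]
orientation: [[0.001, 1.0, -0.0], [1.0, -0.001, 0.0], [0.0, -0.0, -1.0]]
force: [-0.2, 0.8, -3.8]
width: 0.0496
grip_force: 14.6
```

carry_out --pt "0 0 0 0" --pt "0 0 0 0" --pt "0 0 0 0" --fingers 0.175

```text
clock: 17.65
tool_pos: [0.4558, 0.0637, -0.0385]
orientation: [[0.001, 1.0, 0.0], [1.0, -0.001, 0.0], [0.0, 0.0, -1.0]]
force: [-1.0, 0.0, -0.5]
width: 0.0502
grip_force: 0.6
```

carry_out --pt "0 0 0 0" --pt "0 0 0 0" --pt "0 0 0 0" --pt "0 0 0.2 0" --pt "0 0.03 0.3 0" --pt "0 0.05 0.3 0" --pt "0 0.1 0.3 0" --pt "0 0 0 0" --fingers 0.17

```text
clock: 18.32
tool_pos: [0.4575, 0.0701, -0.0032]
orientation: [[0.0, 1.0, 0.004], [1.0, -0.0, 0.0], [0.0, 0.004, -1.0]]
force: [0.1, 0.6, 0.8]
width: 0.0498
grip_force: 0.0
```

```bash
cat >> h.py <<'E'
def widths(im):
    g=cv2.cvtColor(im,cv2.COLOR_RGB2GRAY).astype(int)
    for r in range(0,225,15):
        m=(g[r,180:330]<125);i=np.flatnonzero(m);print(r,(i[0]+180,i[-1]+180,int(m.sum()),int(np.median(g[r,235:275]))) if len(i) else None,end=" ")
    print()
E
python3 - <<'E'
from h import *
s=arm.read_state();print(s["tool_pos"],s["width"],s["force"],s["moment"],s["grip_force"])
widths(edge(258,name="w10"))
for n in("w7","w9"):widths(cv2.imread(f"pics/{n}.png")[:,:,::-1])
E
```

```text
[ 0.45749774  0.07011219 -0.0032043 ] 0.04982244499707899 [0.11061434 0.62720431 0.75233233] [ 0.0373528  -0.01489767 -0.07073605] 0.0
[90, 91, 92, 91, 91, 91, 91, 91, 92, 91, 90, 91, 92, 91, 90, 90, 91, 90, 91, 91, 91, 91, 91, 90, 90, 89, 90, 90, 91, 90, 90, 89, 90, 89, 89, 88, 89, 90, 88, 88, 88, 88, 88, 87, 88, 86, 88, 88, 87, 88, 87, 87, 87, 87, 87, 88, 87, 89]
0 (np.int64(235), np.int64(294), 60, 91) 15 (np.int64(206), np.int64(302), 97, 90) 30 (np.int64(198), np.int64(301), 104, 91) 45 (np.int64(197), np.int64(301), 105, 91) 60 (np.int64(198), np.int64(301), 104, 90) 75 (np.int64(199), np.int64(300), 102, 91) 90 (np.int64(200), np.int64(300), 101, 91) 105 (np.int64(201), np.int64(299), 99, 90) 120 (np.int64(201), np.int64(298), 98, 90) 135 (np.int64(202), np.int64(298), 97, 89) 150 (np.int64(203), np.int64(297), 95, 89) 165 (np.int64(204), np.int64(296), 93, 89) 180 (np.int64(205), np.int64(296), 92, 88) 195 (np.int64(206), np.int64(295), 90, 88) 210 (np.int64(206), np.int64(294), 89, 87) 
0 (np.int64(206), np.int64(325), 120, 88) 15 (np.int64(183), np.int64(324), 142, 88) 30 (
[... 512 characters left out ...]
1, 88) 210 (np.int64(195), np.int64(312), 118, 88) 
0 (np.int64(249), np.int64(289), 41, 84) 15 (np.int64(213), np.int64(297), 85, 84) 30 (np.int64(204), np.int64(301), 98, 86) 45 (np.int64(204), np.int64(303), 100, 86) 60 (np.int64(202), np.int64(304), 103, 87) 75 (np.int64(202), np.int64(304), 103, 87) 90 (np.int64(202), np.int64(304), 103, 88) 105 (np.int64(202), np.int64(305), 104, 89) 120 (np.int64(202), np.int64(305), 104, 89) 135 (np.int64(201), np.int64(306), 106, 89) 150 (np.int64(201), np.int64(306), 106, 91) 165 (np.int64(201), np.int64(306), 106, 91) 180 (np.int64(201), np.int64(305), 105, 91) 195 (np.int64(201), np.int64(305), 105, 92) 210 (np.int64(202), np.int64(306), 105, 92)
```

carry_out --pt "0 0 0 0" --pt "0 0 0 0" --pt "0 0 0.2 0" --pt "0 0 1 0" --pt "0 0 1 0" --pt "0 0 1 0" --pt "0 0 0.8 0" --pt "0 0 0 0" --pt "0 0 0 0" --fingers 0.6

```text
clock: 19.12
tool_pos: [0.4566, 0.069, 0.1156]
orientation: [[0.001, 1.0, 0.003], [1.0, -0.001, -0.001], [-0.001, 0.003, -1.0]]
force: [0.0, -0.0, -0.5]
width: 0.0681
grip_force: 0.0
```

```bash
cat >> h.py <<'E'
def blob(name,z=.03,lo=70,hi=118):
    s=arm.read_state();c=imaging.get_calibration("wrist");im=imaging.read_camera("wrist");cv2.imwrite(f"pics/{name}.png",im[:,:,::-1])
    g=cv2.cvtColor(im,cv2.COLOR_RGB2GRAY);m=cv2.inRange(g,lo,hi);m=cv2.morphologyEx(m,cv2.MORPH_OPEN,np.ones((5,5)))
    n,l,st,ce=cv2.connectedComponentsWithStats(m)
    for i in np.argsort(-st[1:,4])[:3]+1:
        q=np.argwhere(l==i)[:,::-1].astype(np.float32)
        ap=cv2.approxPolyDP(cv2.convexHull(q),6,True)[:,0];print(st[i],ap.tolist())
        W=[px2w(c,*p,z) for p in ap];print(np.round(W,4)[:,:2].tolist())
    print(s["tool_pos"],s["width"],"tcp px",w2px(c,s["tool_pos"]+[0,0,.04]))
E
python3 -c "
from h import *
blob('w11')"
```

```text
[ 221   24   63  155 8411] [[276.0, 24.0], [283.0, 39.0], [277.0, 168.0], [246.0, 178.0], [228.0, 170.0], [221.0, 38.0]]
[[0.4739, 0.2054], [0.4802, 0.1941], [0.4778, 0.0818], [0.4476, 0.0718], [0.4302, 0.0799], [0.4275, 0.1949]]
[   0  112   40  102 2533] [[34.0, 112.0], [39.0, 146.0], [31.0, 176.0], [0.0, 213.0], [0.0, 122.0]]
[[0.2548, 0.1344], [0.2523, 0.1034], [0.2378, 0.0741], [0.1971, 0.0353], [0.2215, 0.1256]]
[337  50  59 128 967] [[394.0, 50.0], [337.0, 177.0], [387.0, 50.0]]
[[0.5759, 0.1856], [0.5368, 0.0727], [0.5699, 0.1856]]
[0.45660014 0.06899254 0.11557156] 0.06812975372071586 tcp px [256.84047125 242.1031495 ]
```

carry_out --pt "0 -0.25 -0.6 0" --pt "0 -0.25 -1 0" --pt "0 0 -1 0" --pt "0 0 -1 0" --pt "0 0 -0.8 0" --pt "0 0 -0.35 0" --pt "0 0 0 0"

```text
clock: 19.75
tool_pos: [0.4525, 0.0541, -0.0312]
orientation: [[0.0, 1.0, -0.007], [1.0, -0.0, 0.001], [0.001, -0.007, -1.0]]
force: [-0.3, -0.3, 0.2]
width: 0.0685
grip_force: 0.0
```

carry_out --pt "0 0 0 0" --pt "0 0 0 0" --pt "0 0 0 0" --pt "0 0 0 0" --pt "0 0 0.2 0" --pt "0 0.01 0.3 0" --pt "0 0.03 0.3 0" --pt "0 0.05 0.3 0" --pt "0 0.07 0.3 0" --pt "0 0.1 0.3 0" --pt "0 0 0 0" --fingers -1 --newtons 20

```text
clock: 20.67
tool_pos: [0.457, 0.0628, 0.025]
orientation: [[0.0, 1.0, 0.003], [1.0, -0.0, 0.0], [0.0, 0.003, -1.0]]
force: [0.6, -1.6, -2.0]
width: 0.0496
grip_force: 21.7
```

```bash
python3 - <<'E'
from h import *
s=arm.read_state();print(s["tool_pos"],s["width"],s["force"],s["moment"],s["grip_force"])
widths(edge(258,name="w12"))
E
```

```text
[0.45696051 0.06279248 0.02497356] 0.04960256642127271 [ 0.64860533 -1.61266788 -2.04119179] [-0.21738654  0.07031515 -0.00045292] 21.690484285354614
[132, 107, 82, 83, 84, 85, 84, 84, 86, 85, 86, 85, 87, 86, 87, 87, 88, 87, 87, 87, 87, 88, 89, 89, 88, 90, 88, 89, 89, 89, 89, 90, 90, 90, 90, 91, 91, 91, 90, 91, 91, 91, 91, 93, 92, 92, 93, 93, 92, 93, 93, 94, 93, 94, 94, 95, 95, 96]
0 (np.int64(261), np.int64(293), 33, 131) 15 (np.int64(227), np.int64(298), 72, 84) 30 (np.int64(208), np.int64(298), 91, 85) 45 (np.int64(207), np.int64(299), 93, 85) 60 (np.int64(206), np.int64(299), 94, 87) 75 (np.int64(207), np.int64(300), 94, 88) 90 (np.int64(206), np.int64(300), 95, 89) 105 (np.int64(206), np.int64(300), 95, 89) 120 (np.int64(206), np.int64(301), 96, 89) 135 (np.int64(206), np.int64(301), 96, 91) 150 (np.int64(206), np.int64(301), 96, 91) 165 (np.int64(205), np.int64(301), 97, 92) 180 (np.int64(205), np.int64(302), 98, 93) 195 (np.int64(205), np.int64(301), 97, 93) 210 (np.int64(206), np.int64(301), 96, 94)
```

```bash
python3 - <<'E'
import numpy as np
a,h=.143,.022
f=lambda t:np.array([-a*np.cos(t)+h*np.sin(t),a*np.sin(t)+h*np.cos(t)])
p=f(np.radians(21))
for d in range(25,92,4):
    q=f(np.radians(d));print(d,np.round((q-p)/.03,2).tolist(),np.round(q-f(0),3));p=q
E
```

```text
25 [0.18, 0.29] [0.023 0.058]
29 [0.2, 0.27] [0.029 0.067]
33 [0.22, 0.26] [0.035 0.074]
37 [0.23, 0.24] [0.042 0.082]
41 [0.25, 0.23] [0.05  0.088]
45 [0.26, 0.21] [0.057 0.095]
49 [0.28, 0.19] [0.066 0.1  ]
53 [0.29, 0.17] [0.075 0.105]
57 [0.3, 0.15] [0.084 0.11 ]
61 [0.31, 0.13] [0.093 0.114]
65 [0.32, 0.11] [0.103 0.117]
69 [0.33, 0.08] [0.112 0.119]
73 [0.33, 0.06] [0.122 0.121]
77 [0.33, 0.04] [0.132 0.122]
81 [0.34, 0.01] [0.142 0.123]
85 [0.34, -0.01] [0.152 0.122]
89 [0.33, -0.03] [0.163 0.121]
```

carry_out --pt "0 0.16 0.27 0" --pt "0 0.18 0.26 0" --pt "0 0.2 0.25 0" --pt "0 0.22 0.24 0" --pt "0 0.23 0.22 0" --pt "0 0 0 0"

```text
clock: 21.22
tool_pos: [0.4564, 0.094, 0.0616]
orientation: [[-0.002, 1.0, 0.002], [1.0, 0.002, 0.001], [0.001, 0.002, -1.0]]
force: [0.4, 0.2, -4.3]
width: 0.0491
grip_force: 21.6
```

```bash
python3 - <<'E'
from h import *
s=arm.read_state();print(s["tool_pos"],s["width"],s["force"],s["moment"],s["grip_force"])
widths(edge(258,name="w13"))
E
```

```text
[0.45637979 0.09398667 0.06162649] 0.04907979885536228 [ 0.36182352  0.20139688 -4.28199146] [-0.17849166 -0.03018836 -0.04020292] 21.580167710781097
[233, 234, 234, 234, 227, 143, 143, 144, 144, 145, 145, 145, 145, 114, 82, 82, 81, 81, 82, 81, 82, 82, 82, 82, 83, 83, 82, 83, 83, 85, 84, 84, 84, 85, 83, 84, 84, 84, 84, 84, 84, 84, 85, 85, 85, 86, 85, 85, 85, 85, 84, 85, 85, 85, 86, 85, 85, 86]
0 None 15 None 30 None 45 None 60 (np.int64(218), np.int64(289), 72, 82) 75 (np.int64(217), np.int64(290), 74, 82) 90 (np.int64(216), np.int64(291), 76, 82) 105 (np.int64(215), np.int64(292), 78, 83) 120 (np.int64(214), np.int64(293), 80, 84) 135 (np.int64(213), np.int64(294), 82, 84) 150 (np.int64(212), np.int64(295), 84, 84) 165 (np.int64(211), np.int64(296), 86, 85) 180 (np.int64(210), np.int64(296), 87, 85) 195 (np.int64(210), np.int64(297), 88, 85) 210 (np.int64(209), np.int64(298), 90, 85)
```

carry_out --pt "0 0 1 0" --pt "0 0 1 0" --pt "0 0 1 0" --pt "0 0 -1 0" --pt "0 0 1 0" --pt "0 0 -1 0" --pt "0 0 1 0" --pt "0 0 -1 0" --pt "0 0 0 0" --pt "0 0 0 0"

```text
clock: 22.1
tool_pos: [0.4544, 0.091, 0.1189]
orientation: [[0.001, 1.0, -0.003], [1.0, -0.001, -0.0], [-0.0, -0.003, -1.0]]
force: [-0.3, -0.4, -4.3]
width: 0.0494
grip_force: 27.1
```

```bash
python3 - <<'E'
from h import *
s=arm.read_state();print(s["tool_pos"],s["width"],s["force"],s["moment"],s["grip_force"])
widths(edge(258,name="w14"))
E
```

```text
[0.45436128 0.09101827 0.11889614] 0.04939023024562027 [-0.31498408 -0.42513508 -4.32953728] [-0.12203383 -0.03599548  0.02828703] 27.090395092964172
[224, 224, 225, 225, 225, 226, 146, 135, 135, 134, 135, 134, 135, 136, 136, 136, 136, 136, 136, 136, 136, 136, 136, 137, 136, 137, 137, 136, 136, 137, 136, 137, 136, 85, 71, 72, 72, 72, 73, 72, 73, 73, 73, 72, 73, 73, 73, 72, 72, 72, 73, 72, 72, 72, 72, 72, 72, 71]
0 None 15 None 30 None 45 None 60 None 75 None 90 None 105 None 120 None 135 (np.int64(225), np.int64(281), 57, 72) 150 (np.int64(223), np.int64(283), 61, 72) 165 (np.int64(222), np.int64(285), 64, 73) 180 (np.int64(219), np.int64(287), 69, 73) 195 (np.int64(217), np.int64(290), 74, 73) 210 (np.int64(214), np.int64(293), 80, 73)
```

carry_out --pt "0 0 1 0" --pt "0 0 -1 0" --pt "0 0 1 0" --pt "0 0 -1 0" --pt "0 0 1 0" --pt "0 0 -1 0" --pt "0 0 1 0" --pt "0 0 -1 0" --pt "0 0 1 0" --pt "0 0 -1 0" --pt "0 0 0 0" --pt "0 0 0 0"

```text
clock: 23.15
tool_pos: [0.4552, 0.0915, 0.1201]
orientation: [[0.001, 1.0, -0.001], [1.0, -0.001, 0.0], [0.0, -0.001, -1.0]]
force: [-0.1, 0.4, -4.2]
width: 0.0491
grip_force: 25.7
```

```bash
python3 - <<'E'
from h import *
s=arm.read_state();print(s["tool_pos"],s["width"],s["force"],s["moment"],s["grip_force"])
widths(edge(258,name="w15"))
E
```

```text
[0.45517936 0.09146586 0.12009289] 0.04907519447869306 [-0.05627541  0.42188865 -4.16451005] [0.18611745 0.03576937 0.03408156] 25.745178759098053
[223, 223, 223, 223, 223, 223, 181, 134, 133, 133, 134, 134, 134, 134, 135, 134, 134, 134, 135, 135, 135, 135, 134, 135, 135, 135, 135, 135, 135, 135, 135, 136, 135, 136, 136, 136, 130, 70, 71, 70, 70, 71, 71, 70, 71, 71, 71, 70, 71, 70, 70, 69, 69, 70, 69, 68, 69, 69]
0 None 15 None 30 None 45 None 60 None 75 None 90 None 105 None 120 None 135 None 150 (np.int64(228), np.int64(282), 55, 70) 165 (np.int64(226), np.int64(283), 58, 71) 180 (np.int64(223), np.int64(286), 64, 71) 195 (np.int64(220), np.int64(289), 70, 71) 210 (np.int64(217), np.int64(292), 76, 70)
```

carry_out --pt "0 0.9 0.9 0" --pt "0 -0.9 -0.9 0" --pt "0 0.9 0.9 0" --pt "0 -0.9 -0.9 0" --pt "0 0.9 0.9 0" --pt "0 -0.9 -0.9 0" --pt "0 0 0 0" --pt "0 0 0 0"

```text
clock: 23.87
tool_pos: [0.4557, 0.0904, 0.1204]
orientation: [[0.003, 1.0, -0.0], [1.0, -0.003, -0.001], [-0.001, -0.0, -1.0]]
force: [-0.3, -0.2, -3.9]
width: 0.0491
grip_force: 23.9
```

```bash
python3 - <<'E'
from h import *
s=arm.read_state();print(s["tool_pos"],s["width"],s["force"],s["moment"],s["grip_force"])
widths(edge(258,name="w16"))
E
```

```text
[0.45570274 0.09040577 0.120425  ] 0.0491398999698268 [-0.300242   -0.23997745 -3.86264051] [-0.23037675  0.01612123 -0.03957494] 23.85937660932541
[220, 220, 220, 220, 220, 221, 142, 131, 131, 130, 131, 131, 131, 130, 131, 131, 132, 132, 132, 132, 132, 132, 132, 133, 133, 133, 133, 132, 133, 134, 133, 134, 133, 133, 133, 133, 134, 133, 133, 133, 134, 132, 134, 67, 68, 67, 68, 67, 67, 67, 67, 66, 66, 66, 64, 65, 65, 65]
0 None 15 None 30 None 45 None 60 None 75 None 90 None 105 None 120 None 135 None 150 None 165 None 180 (np.int64(226), np.int64(277), 52, 68) 195 (np.int64(222), np.int64(282), 61, 67) 210 (np.int64(218), np.int64(287), 70, 66)
```

carry_out --pt "0 0 -0.2 0" --pt "0 0 -0.3 0" --pt "0 0 -0.2 0" --pt "0 0 -0.1 0" --pt "0 0 0 0"

```text
clock: 24.33
tool_pos: [0.4598, 0.0949, 0.1]
orientation: [[-0.001, 1.0, 0.009], [1.0, 0.001, 0.003], [0.003, 0.009, -1.0]]
force: [-4.1, 2.8, 28.2]
width: 0.0487
grip_force: 33.0
```

carry_out --pt "0 0 -0.06 0" --pt "0 0 -0.06 0" --pt "0 0 0 0"

```text
clock: 24.58
tool_pos: [0.461, 0.0959, 0.0981]
orientation: [[-0.002, 1.0, 0.012], [1.0, 0.002, 0.003], [0.003, 0.012, -1.0]]
force: [-6.3, 4.4, 42.6]
width: 0.0489
grip_force: 37.9
```

carry_out --pt "0 0 0.06 0" --pt "0 0 0.05 0" --pt "0 0 0 0"

```text
clock: 24.83
tool_pos: [0.4598, 0.0937, 0.0986]
orientation: [[-0.0, 1.0, 0.009], [1.0, 0.0, 0.002], [0.002, 0.009, -1.0]]
force: [3.1, 3.3, 13.5]
width: 0.0491
grip_force: 34.3
```

```bash
python3 - <<'E'
from h import *
s=arm.read_state();print(s["tool_pos"],s["width"],s["force"],s["moment"],s["grip_force"])
im=edge(258,name="w17");widths(im)
sc=imaging.read_camera("scene");cv2.imwrite("pics/s17.png",sc[:,:,::-1])
a=cv2.resize(sc[60:210,130:300,::-1],None,fx=3,fy=3,interpolation=cv2.INTER_CUBIC)
b=cv2.resize(im[:,150:360,::-1],None,fx=1.2,fy=1.2);o=np.zeros((max(a.shape[0],b.shape[0]),a.shape[1]+b.shape[1],3),np.uint8)
o[:a.shape[0],:a.shape[1]]=a;o[:b.shape[0],a.shape[1]:]=b;cv2.imwrite("pics/v17.png",o);print(o.shape)
E
```

```text
[0.45978059 0.09368157 0.09863795] 0.04908052816441302 [ 3.06852696  3.33148101 13.53738715] [ 0.50727379 -1.08097253  0.06708559] 34.34281137306243
[223, 225, 225, 225, 225, 218, 134, 134, 134, 134, 134, 135, 134, 134, 135, 136, 135, 136, 136, 136, 136, 136, 136, 136, 137, 136, 136, 136, 137, 137, 137, 137, 136, 137, 137, 136, 137, 137, 136, 137, 137, 137, 131, 68, 69, 69, 68, 69, 68, 68, 68, 68, 68, 67, 67, 66, 67, 66]
0 None 15 None 30 None 45 None 60 None 75 None 90 None 105 None 120 None 135 None 150 None 165 None 180 (np.int64(222), np.int64(275), 54, 69) 195 (np.int64(219), np.int64(280), 62, 69) 210 (np.int64(216), np.int64(285), 70, 68) 
(461, 762, 3)
```

View pics/v17.png

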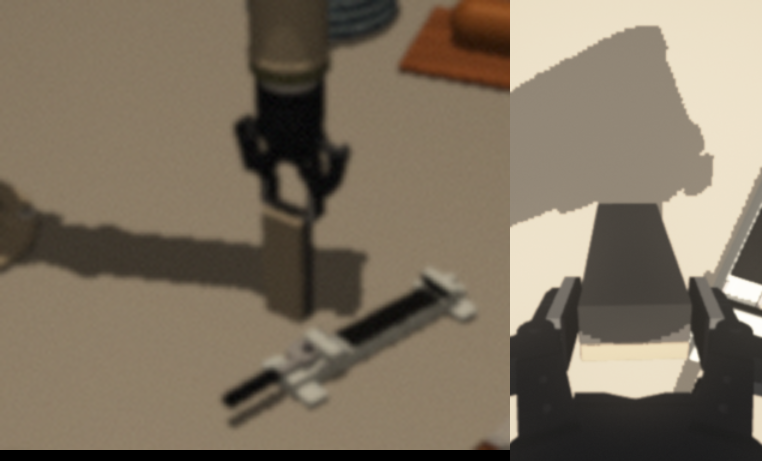

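```bash
python3 - <<'E'
from h import *
c=imaging.get_calibration("wrist");s=arm.read_state();print(s["tool_pos"])
g=cv2.cvtColor(cv2.imread("pics/w17.png"),cv2.COLOR_BGR2GRAY).astype(int);print([int(x) for x in g[236:312:2,256]])
for r in(252,285,298):print(r,px2w(c,256,r,.150))
print(px2w(c,256,171,0.0))
E
```

```text
[0.45978543 0.09380789 0.09860693]
[67, 65, 66, 66, 66, 65, 66, 65, 66, 76, 80, 81, 82, 80, 82, 82, 82, 83, 82, 83, 83, 82, 83, 82, 91, 146, 219, 223, 223, 222, 221, 222, 220, 226, 225, 226, 226, 225]
252 [0.45888731 0.09405643 0.15      ]
285 [0.45895517 0.07402538 0.15      ]
298 [0.45898345 0.06567775 0.15      ]
[0.46129743 0.10076906 0.        ]
```

carry_out --pt "0 0 0.03 0" --pt "0 0 0 0"

```text
clock: 25.1
tool_pos: [0.4591, 0.0933, 0.0988]
orientation: [[-0.0, 1.0, 0.007], [1.0, 0.0, 0.002], [0.002, 0.007, -1.0]]
force: [2.1, 2.2, 9.5]
width: 0.049
grip_force: 33.8
```

carry_out --pt "0 0 0.03 0" --pt "0 0 0.01 0" --pt "0 0 0 0"

```text
clock: 25.35
tool_pos: [0.4575, 0.0924, 0.0988]
orientation: [[0.0, 1.0, 0.004], [1.0, -0.0, 0.001], [0.001, 0.004, -1.0]]
force: [3.9, 1.2, 7.5]
width: 0.0492
grip_force: 33.5
```

carry_out --pt "0 0 0 0" --pt "0 0 0 0" --pt "0 0 0 0" --pt "0 0 0 0" --pt "0 -0.2 -0.05 0" --pt "0 -0.35 -0.1 0" --pt "0 0 0 0" --pt "0 0 0 0" --fingers 0.6

```text
clock: 26.02
tool_pos: [0.4554, 0.0736, 0.0929]
orientation: [[0.003, 1.0, -0.001], [1.0, -0.003, -0.0], [-0.0, -0.001, -1.0]]
force: [-0.3, 0.2, -0.1]
width: 0.0681
grip_force: 0.0
```

```bash
python3 - <<'E'
from h import *
c=imaging.get_calibration("wrist");s=arm.read_state();print(s["tool_pos"],s["force"],s["width"])
im=edge(256,"w18");g=cv2.cvtColor(im,cv2.COLOR_RGB2GRAY).astype(int)
print([int(x) for x in g[180:300:2,256]])
widths(im)
E
```

```text
[0.45538064 0.07363615 0.09285124] [-0.26742733  0.19235991 -0.0734227 ] 0.06808473390267328
[221, 221, 221, 221, 221, 214, 132, 132, 131, 131, 131, 132, 131, 131, 132, 133, 132, 132, 133, 132, 133, 133, 133, 133, 133, 134, 133, 133, 134, 133, 133, 134, 133, 133, 133, 133, 133, 133, 70, 63, 63, 63, 62, 64, 64, 65, 63, 64, 64, 64, 63, 64, 64, 65, 78, 79, 79, 79]
[65, 64, 63, 64, 64, 64, 64, 64, 64, 65, 63, 63, 64, 65, 64, 64, 65, 74, 78, 78, 79, 79, 79, 80, 79, 80, 79, 80, 80, 81, 81, 81, 81, 82, 82, 108, 130, 133, 131, 132, 131, 132, 132, 156, 219, 223, 223, 223, 223, 223, 223, 223, 223, 223, 223, 223, 223, 223, 223, 223]
0 None 15 None 30 None 45 None 60 None 75 None 90 None 105 None 120 None 135 None 150 (np.int64(225), np.int64(274), 50, 118) 165 (np.int64(217), np.int64(279), 63, 63) 180 (np.int64(211), np.int64(284), 74, 64) 195 (np.int64(203), np.int64(289), 87, 64) 210 (np.int64(196), np.int64(295), 100, 64)
```

```bash
python3 - <<'E'
import numpy as np
a,h=.144,.021
f=lambda t:np.array([a*np.sin(t)-h*np.cos(t),a*np.cos(t)+h*np.sin(t)])
p=f(0)
for d in np.r_[4:41:4,45:91:5]:
    q=f(np.radians(d));print(d,np.round((q-p)/.03,2).tolist(),np.round(q-f(0),3));p=q
E
```

```text
4 [0.34, 0.04] [0.01  0.001]
8 [0.34, 0.01] [0.02  0.002]
12 [0.34, -0.01] [0.03  0.001]
16 [0.34, -0.03] [0.041 0.   ]
20 [0.33, -0.06] [ 0.051 -0.002]
24 [0.33, -0.08] [ 0.06  -0.004]
28 [0.32, -0.1] [ 0.07  -0.007]
32 [0.31, -0.13] [ 0.079 -0.011]
36 [0.31, -0.15] [ 0.089 -0.015]
40 [0.29, -0.17] [ 0.097 -0.02 ]
45 [0.35, -0.24] [ 0.108 -0.027]
50 [0.33, -0.27] [ 0.118 -0.035]
55 [0.3, -0.3] [ 0.127 -0.044]
60 [0.28, -0.32] [ 0.135 -0.054]
65 [0.25, -0.34] [ 0.143 -0.064]
70 [0.22, -0.36] [ 0.149 -0.075]
75 [0.18, -0.38] [ 0.155 -0.086]
80 [0.15, -0.4] [ 0.159 -0.098]
85 [0.12, -0.41] [ 0.163 -0.111]
90 [0.08, -0.42] [ 0.165 -0.123]
```

carry_out --pt "0 0 0 0" --pt "0 0 0 0" --pt "0 0 0 0" --pt "0 0 0 0" --pt "0 0 0 0" --fingers -1 --newtons 22

```text
clock: 26.48
tool_pos: [0.4556, 0.0751, 0.0935]
orientation: [[0.001, 1.0, -0.0], [1.0, -0.001, -0.0], [-0.0, -0.0, -1.0]]
force: [-2.3, -1.5, 4.1]
width: 0.0494
grip_force: 22.9
```

Gripped near the top; start tipping over, then check.

carry_out --pt "0 0.2 0 0" --pt "0 0.3 0 0" --pt "0 0.34 0 0" --pt "0 0.34 -0.02 0" --pt "0 0.34 -0.04 0" --pt "0 0.33 -0.06 0" --pt "0 0 0 0"

```text
clock: 27.07
tool_pos: [0.4551, 0.1329, 0.0896]
orientation: [[-0.002, 1.0, -0.0], [1.0, 0.002, 0.001], [0.001, -0.0, -1.0]]
force: [-2.1, 1.2, 5.3]
width: 0.0495
grip_force: 25.1
```

```bash
python3 - <<'E'
from h import *
c=imaging.get_calibration("wrist");s=arm.read_state();print(s["tool_pos"],s["force"],s["width"],s["moment"])
im=edge(256,"w19");g=cv2.cvtColor(im,cv2.COLOR_RGB2GRAY).astype(int)
print([int(x) for x in g[180:340:2,256]])
widths(im)
E
```

```text
[0.4550677  0.1328901  0.08959674] [-2.12788998  1.18780209  5.30494644] 0.04946172333940684 [ 0.05955296  0.43970543 -0.04930579]
[214, 214, 214, 216, 210, 144, 126, 126, 126, 126, 127, 126, 127, 127, 127, 127, 127, 127, 127, 127, 128, 128, 128, 128, 128, 128, 128, 128, 129, 128, 128, 128, 129, 129, 128, 129, 129, 129, 129, 130, 129, 129, 129, 130, 129, 129, 129, 130, 129, 108, 85, 85, 85, 86, 85, 87, 86, 87]
[129, 129, 129, 129, 130, 130, 129, 129, 108, 82, 85, 85, 85, 85, 85, 85, 86, 86, 85, 86, 87, 87, 86, 86, 87, 87, 86, 85, 81, 118, 135, 136, 136, 136, 137, 137, 137, 136, 138, 202, 217, 217, 217, 217, 218, 218, 218, 218, 218, 218, 218, 218, 217, 218, 218, 217, 218, 218, 218, 217, 217, 218, 218, 217, 217, 218, 217, 217, 217, 217, 217, 216, 217, 216, 215, 205, 94, 45, 45, 42]
0 None 15 None 30 None 45 None 60 None 75 None 90 None 105 None 120 None 135 None 150 None 165 None 180 None 195 (np.int64(229), np.int64(268), 27, 124) 210 (np.int64(205), np.int64(303), 99, 85)
```

carry_out --pt "0 0.32 -0.1 0" --pt "0 0.31 -0.13 0" --pt "0 0.31 -0.15 0" --pt "0 0.29 -0.17 0" --pt "0 0.35 -0.24 0" --pt "0 0.33 -0.27 0" --pt "0 0.3 -0.3 0" --pt "0 0 0 0"

```text
clock: 27.78
tool_pos: [0.4549, 0.1987, 0.0479]
orientation: [[-0.001, 1.0, -0.001], [1.0, 0.001, 0.002], [0.002, -0.001, -1.0]]
force: [-0.9, 3.3, 1.8]
width: 0.0495
grip_force: 24.9
```

```bash
python3 - <<'E'
from h import *
c=imaging.get_calibration("wrist");s=arm.read_state();print(s["tool_pos"],s["force"],s["width"],s["moment"])
im=edge(256,"w20");g=cv2.cvtColor(im,cv2.COLOR_RGB2GRAY).astype(int)
print([int(x) for x in g[180:340:2,256]])
E
```

```text
[0.45491749 0.19871613 0.04791419] [-0.90584571  3.34610194  1.8423835 ] 0.04950972299003024 [ 0.59444868  0.18027273 -0.03879607]
[213, 214, 201, 131, 125, 125, 125, 126, 126, 125, 126, 126, 127, 127, 127, 127, 127, 127, 127, 127, 127, 127, 127, 127, 128, 128, 127, 128, 127, 127, 128, 128, 128, 128, 128, 129, 127, 127, 129, 128, 128, 128, 128, 127, 128, 128, 128, 128, 128, 106, 70, 71, 71, 71, 71, 72, 73, 86]
[128, 129, 128, 128, 128, 128, 128, 127, 106, 74, 70, 71, 71, 71, 71, 70, 71, 71, 71, 72, 72, 71, 73, 76, 86, 113, 116, 116, 117, 117, 117, 118, 125, 115, 111, 109, 111, 111, 111, 111, 112, 111, 112, 112, 113, 113, 127, 185, 190, 191, 191, 191, 190, 190, 190, 190, 190, 190, 190, 191, 190, 190, 190, 190, 190, 189, 189, 190, 189, 189, 189, 190, 200, 214, 214, 204, 92, 42, 39, 38]
```

carry_out --pt "0 0.28 -0.32 0" --pt "0 0.25 -0.34 0" --pt "0 0.22 -0.36 0" --pt "0 0.18 -0.38 0" --pt "0 0.15 -0.4 0" --pt "0 0 0 0"

```text
clock: 28.33
tool_pos: [0.4547, 0.2288, -0.0073]
orientation: [[0.0, 1.0, -0.002], [1.0, -0.0, -0.001], [-0.001, -0.002, -1.0]]
force: [-0.4, 1.5, -1.5]
width: 0.0493
grip_force: 24.2
```

carry_out --pt "0 0.1 -0.3 0" --pt "0 0.06 -0.2 0" --pt "0 0 0 0"

```text
clock: 28.58
tool_pos: [0.4553, 0.2332, -0.0214]
orientation: [[0.001, 1.0, -0.001], [1.0, -0.001, -0.001], [-0.001, -0.001, -1.0]]
force: [0.8, -0.9, -1.4]
width: 0.0494
grip_force: 24.1
```

carry_out --pt "0 0.02 -0.1 0" --pt "0 0.02 -0.1 0" --pt "0 0 -0.08 0" --pt "0 0 0 0"

```text
clock: 28.92
tool_pos: [0.4559, 0.2354, -0.0263]
orientation: [[0.001, 1.0, 0.001], [1.0, -0.001, -0.001], [-0.001, 0.001, -1.0]]
force: [-9.5, -7.4, 27.5]
width: 0.0492
grip_force: 30.2
```

carry_out --pt "0 0 -0.06 0" --pt "0 0 -0.05 0" --pt "0 0 0 0"

```text
clock: 29.17
tool_pos: [0.456, 0.2363, -0.0287]
orientation: [[0.0, 1.0, 0.002], [1.0, -0.0, -0.0], [-0.0, 0.002, -1.0]]
force: [-13.8, -7.0, 35.2]
width: 0.0494
grip_force: 33.8
```

carry_out --pt "0 0 0.1 0" --pt "0 0 0 0"

```text
clock: 29.33
tool_pos: [0.4561, 0.2354, -0.0281]
orientation: [[0.001, 1.0, 0.001], [1.0, -0.001, 0.0], [0.0, 0.001, -1.0]]
force: [0.6, 1.3, -3.1]
width: 0.0495
grip_force: 29.0
```

carry_out --pt "0 0 0 0" --pt "0 0 0 0" --pt "0 0 0 0" --pt "0 -0.3 0.6 0" --pt "0 -0.6 0.8 0" --pt "0 -0.7 0.8 0" --pt "0 -0.7 0.8 0" --pt "0 0 0 0" --pt "0 0 0 0" --fingers 0.7

```text
clock: 30.08
tool_pos: [0.457, 0.1648, 0.0621]
orientation: [[0.004, 1.0, 0.003], [1.0, -0.004, -0.0], [-0.0, 0.003, -1.0]]
force: [-0.3, 0.5, -0.9]
width: 0.0723
grip_force: 0.0
```

```bash
python3 - <<'E'
from h import *
c=imaging.get_calibration("wrist");s=arm.read_state();print(s["tool_pos"],s["force"],s["width"])
im=edge(256,"w21");g=im.astype(int).sum(2)//3
for r in(120,160,200,230):print(r,[int(x) for x in g[r,190:326:3]])
print([int(x) for x in g[0:300:3,256]])
print([int(x) for x in g[0:300:3,240]])
for p in((.455,.092,.03),(.455,.242,.03),(.43,.167,.03),(.48,.167,.03)):print(p,w2px(c,p))
E
```

```text
[0.45702004 0.16483788 0.06211667] [-0.26224678  0.52668816 -0.85257475] 0.07231421374834754
[195, 196, 196, 114, 114, 114, 114, 114, 114, 115, 115, 115, 116, 115, 115, 116, 115, 116, 116, 115, 116, 116, 115, 116, 118, 118, 118, 117, 118, 118, 118, 118, 118, 117, 117, 117, 117, 118, 117, 118, 118, 117, 118, 117, 118, 117, 118, 118, 119, 119, 120, 121, 208, 212, 212, 211, 211, 211]
120 [112, 114, 113, 113, 112, 113, 113, 113, 113, 110, 112, 115, 114, 115, 114, 114, 114, 114, 113, 114, 114, 115, 114, 115, 115, 114, 114, 114, 115, 114, 114, 113, 108, 113, 114, 114, 113, 114, 113, 114, 114, 114, 114, 114, 152, 186]
160 [114, 113, 114, 113, 113, 114, 113, 114, 113, 113, 109, 113, 114, 113, 114, 113, 114, 113, 114, 114, 114, 114, 114, 113, 114, 114, 113, 115, 114, 114, 114, 110, 114, 115, 114, 115, 115, 115, 116, 114, 116, 116, 116, 116, 115, 116]
200 [115, 115, 115, 115, 115, 127, 116, 116, 119, 131, 178, 115, 115, 114, 114, 115, 115, 115, 116, 114, 116, 116, 116, 115, 115, 116, 116, 118, 175, 184, 206, 189, 195, 195, 195, 196, 195, 196, 196, 196, 195, 196, 196, 195, 196, 196]
230 [195, 1
[... 719 characters left out ...]
 195]
[190, 191, 191, 192, 192, 182, 111, 111, 110, 111, 111, 112, 111, 112, 111, 112, 113, 111, 112, 113, 112, 112, 112, 112, 113, 113, 112, 112, 113, 112, 113, 109, 114, 114, 114, 114, 114, 114, 113, 114, 114, 114, 114, 114, 113, 113, 114, 114, 113, 114, 114, 114, 113, 113, 113, 113, 114, 114, 113, 114, 114, 113, 114, 114, 114, 115, 115, 115, 134, 205, 205, 205, 204, 204, 204, 203, 203, 203, 202, 202, 202, 201, 200, 200, 200, 200, 198, 199, 198, 197, 198, 187, 195, 196, 196, 195, 195, 195, 195, 195]
(0.455, 0.092, 0.03) [253.50113672 277.06866602]
(0.455, 0.242, 0.03) [252.64439129  97.79849191]
(0.43, 0.167, 0.03) [221.84683151 196.52814195]
(0.48, 0.167, 0.03) [284.37665933 196.25131548]
```

carry_out --pt "-0.08 0.18 -0.6 0" --pt "0 0 -1 0" --pt "0 0 -1 0" --pt "0 0 -0.5 0" --pt "0 0 -0.19 0" --pt "0 0 0 0" --pt "0 0 0 0"

```text
clock: 30.72
tool_pos: [0.4528, 0.1728, -0.0375]
orientation: [[-0.001, 1.0, -0.001], [1.0, 0.001, 0.001], [0.001, -0.001, -1.0]]
force: [0.0, 0.8, -0.9]
width: 0.0725
grip_force: 0.0
```

carry_out --pt "0 0 0 0" --pt "0 0 0 0" --pt "0 0 0 0" --pt "0 0 0 0" --pt "0 0 0 0" --pt "0 0 0 0" --pt "0 0 0.2 0" --pt "0 0 0.6 0" --pt "0 0 1 0" --pt "0 0 1 0" --pt "0 0 0.7 0" --pt "0 0 0 0" --pt "0 0 0 0" --fingers -1 --newtons 60

```text
clock: 31.8
tool_pos: [0.4538, 0.1713, 0.0683]
orientation: [[0.002, 1.0, 0.002], [1.0, -0.002, -0.0], [-0.0, 0.002, -1.0]]
force: [0.2, 0.3, -4.5]
width: 0.049
grip_force: 63.9
```

```bash
python3 - <<'E'
from h import *
s=arm.read_state();print(s["tool_pos"],s["force"],s["width"],s["orientation"][:,0],s["moment"])
im=edge(256,"w22")
for n in("w6","w22"):
    g=cv2.imread(f"pics/{n}.png").astype(int).sum(2)//3
    for c in(240,262,280):print(n,c,[int(x) for x in g[84:120,c]])
    for r in(120,200):print(r,[int(x) for x in g[r,180:330:3]])
E
```

```text
[0.45382216 0.17132072 0.06830929] [ 0.21795403  0.26360873 -4.48493301] 0.04896381279020277 [ 1.64877864e-03  9.99998529e-01 -4.73629028e-04] [ 0.00316934  0.05479879 -0.01615494]
[216, 216, 215, 127, 126, 127, 127, 127, 127, 127, 127, 128, 128, 129, 129, 128, 129, 128, 128, 129, 129, 128, 129, 129, 129, 130, 126, 116, 129, 129, 129, 129, 129, 129, 129, 130, 128, 128, 129, 129, 128, 129, 130, 130, 129, 130, 130, 129, 129, 129, 130, 129, 129, 130, 130, 130, 129, 128]
w6 240 [183, 184, 182, 178, 175, 174, 174, 174, 175, 175, 172, 162, 141, 101, 58, 49, 64, 74, 77, 78, 78, 79, 78, 79, 79, 79, 79, 80, 80, 79, 79, 79, 79, 79, 79, 79]
w6 262 [182, 184, 182, 179, 176, 175, 174, 175, 175, 175, 172, 164, 143, 102, 60, 50, 65, 75, 78, 80, 80, 80, 80, 80, 80, 80, 81, 80, 80, 80, 80, 81, 80, 80, 79, 80]
w6 280 [182, 184, 183, 181, 178, 176, 176, 176, 176, 176, 173, 165, 146, 110, 68, 54, 66, 77, 79, 82, 82, 81, 81, 81, 81, 81, 81, 81, 81, 81, 81, 81, 80, 80, 80, 81]
120 [128, 129, 129, 128, 77, 79, 79, 78, 78, 78, 79, 78, 78, 79, 79, 79, 78, 78, 78, 79, 80, 79, 79, 79, 79, 80, 80, 80, 80, 80, 8
[... 670 characters left out ...]
25]
w22 280 [126, 126, 126, 126, 125, 125, 126, 126, 125, 126, 126, 126, 125, 126, 125, 126, 126, 126, 127, 126, 125, 113, 94, 97, 112, 120, 124, 126, 125, 124, 125, 125, 125, 125, 125, 125]
120 [127, 126, 126, 125, 117, 125, 125, 125, 125, 125, 125, 125, 125, 125, 124, 126, 125, 124, 125, 125, 125, 124, 124, 125, 125, 126, 125, 125, 125, 125, 125, 125, 125, 125, 126, 125, 125, 125, 125, 125, 125, 126, 126, 126, 126, 116, 127, 153, 212, 214]
200 [127, 127, 127, 127, 127, 126, 118, 126, 126, 126, 125, 124, 126, 125, 125, 125, 125, 125, 125, 125, 125, 125, 125, 125, 125, 124, 125, 125, 125, 125, 125, 126, 125, 126, 126, 126, 126, 126, 126, 127, 127, 127, 128, 126, 209, 213, 213, 213, 213, 214]
```

carry_out --pt "0.4 -0.2 0 -0.4" --pt "0.7 -0.4 0 -0.7" --pt "0.8 -0.46 0 -0.8" --pt "0.8 -0.46 0 -0.8" --pt "0.8 -0.46 0 -0.8" --pt "0.6 -0.3 0 -0.6" --pt "0 0 0 0" --pt "0 0 0 0" --pt "0 0 -0.6 0" --pt "0 0 -0.7 0" --pt "0 0 -0.3 0" --pt "0 0 0 0" --pt "0 0 0 0"

```text
clock: 32.93
tool_pos: [0.5751, 0.1036, 0.0189]
orientation: [[0.322, 0.947, -0.002], [0.947, -0.322, 0.0], [-0.001, -0.002, -1.0]]
force: [0.3, -0.7, -3.5]
width: 0.0488
grip_force: 63.7
```

carry_out --pt "0.05 -0.02 -0.25 0" --pt "0 0 -0.25 0" --pt "0 0 -0.15 0" --pt "0 0 -0.05 0" --pt "0 0 0 0" --pt "0 0 0 0"

```text
clock: 33.43
tool_pos: [0.5778, 0.1027, -0.0014]
orientation: [[0.323, 0.946, 0.0], [0.946, -0.323, 0.0], [0.0, -0.0, -1.0]]
force: [-0.6, -0.1, -5.3]
width: 0.0487
grip_force: 63.9
```

carry_out --pt "0 0 -0.06 0" --pt "0 0 -0.06 0" --pt "0 0 -0.05 0" --pt "0 0 0 0"

```text
clock: 33.77
tool_pos: [0.578, 0.1026, -0.0059]
orientation: [[0.323, 0.946, 0.001], [0.946, -0.323, -0.0], [-0.0, 0.001, -1.0]]
force: [-2.7, -0.4, 3.7]
width: 0.049
grip_force: 64.6
```

carry_out --pt "0 0 0 0" --pt "0 0 0 0" --pt "0 0 0 0" --pt "0 0 0 0" --pt "0 0 0.5 0" --pt "0 0 1 0" --pt "0 0 1 0" --pt "0 0 0.3 0" --pt "0 0 0 0" --pt "0 0 0 0" --fingers 1

```text
clock: 34.6
tool_pos: [0.578, 0.1025, 0.0775]
orientation: [[0.323, 0.946, 0.001], [0.946, -0.323, -0.0], [0.0, 0.001, -1.0]]
force: [-0.7, -0.8, -1.7]
width: 0.0857
grip_force: 0.0
```

```bash
python3 - <<'E'
from h import *
s=arm.read_state();print(s["tool_pos"],s["orientation"][:,0])
c=imaging.get_calibration("wrist");im=imaging.read_camera("wrist");cv2.imwrite("pics/w23.png",im[:,:,::-1])
for n in("w4","w23"):
    g=cv2.imread(f"pics/{n}.png").astype(int).sum(2)//3
    print(n,[int(x) for x in g[60:330:3,262]])
    for r in(85,100,140,260):print(r,[int(x) for x in g[r,200:330:3]])
R=s["orientation"]
# predicted stone top corners if z=.06, flat, centre at tool -3mm
for a in(.075,-.075):print(a,w2px(c,s["tool_pos"]*[1,1,0]+R[:,0]*(a-.003)+[0,0,.06]),w2px(c,s["tool_pos"]*[1,1,0]+R[:,0]*(a-.003)+[0,0,.045]))
t=imaging.read_camera("top");cv2.imwrite("pics/t23.png",t[:,:,::-1])
E
```

```text
[0.57803491 0.10250425 0.07753821] [3.23255408e-01 9.46311743e-01 1.64736466e-04]
w4 [237, 244, 242, 167, 153, 152, 151, 150, 136, 154, 152, 152, 147, 145, 142, 81, 46, 66, 66, 67, 67, 66, 67, 66, 66, 65, 65, 65, 65, 66, 65, 65, 65, 65, 65, 65, 66, 66, 66, 66, 66, 66, 66, 65, 65, 65, 65, 66, 67, 66, 67, 67, 108, 125, 125, 124, 123, 122, 122, 123, 121, 121, 120, 120, 120, 119, 119, 117, 117, 117, 118, 116, 115, 115, 114, 114, 113, 113, 127, 236, 236, 236, 234, 231, 162, 189, 131, 78, 100, 103]
85 [107, 107, 109, 146, 151, 150, 151, 151, 151, 144, 144, 144, 143, 144, 144, 145, 144, 143, 137, 137, 137, 140, 141, 146, 144, 146, 156, 187, 198, 199, 232, 235, 246, 246, 246, 246, 246, 230, 184, 186, 186, 186, 185, 185]
100 [107, 107, 107, 107, 106, 106, 107, 105, 106, 138, 146, 146, 145, 146, 146, 145, 146, 145, 145, 146, 146, 145, 146, 146, 146, 146, 146, 146, 146, 147, 146, 137, 109, 117, 173, 188, 182, 183, 185, 186, 186, 186, 187, 186]
140 [108, 107, 107, 107, 107, 107, 107, 107, 107, 65, 66, 66, 65, 66, 66, 66, 66, 65, 65, 64, 65, 66, 66, 66, 66, 65, 66, 66, 66, 68, 68, 68, 77, 140, 10
[... 1033 characters left out ...]
136, 135, 132, 133, 138, 131, 107, 97, 97, 100, 100, 100, 100, 101, 101, 155, 174, 174, 173, 174, 174, 173, 173, 173, 173, 173]
140 [100, 100, 100, 100, 100, 100, 92, 100, 100, 100, 100, 100, 100, 100, 100, 100, 100, 100, 100, 100, 100, 100, 100, 100, 100, 100, 100, 101, 101, 99, 159, 172, 171, 120, 101, 102, 102, 102, 102, 111, 150, 173, 173, 174]
260 [173, 173, 173, 174, 173, 173, 173, 173, 172, 177, 176, 177, 177, 177, 177, 176, 177, 177, 177, 177, 177, 178, 177, 178, 178, 178, 178, 178, 152, 174, 174, 174, 174, 173, 174, 174, 173, 174, 173, 173, 173, 173, 173, 173]
0.075 [255.43524278 104.91548608] [255.2942612  104.63101362]
-0.075 [255.0013292  292.40618452] [254.91069793 281.39141304]
```

carry_out --pt "-0.14 -0.4 0 0" --pt "-0.28 -0.82 0 0" --pt "-0.28 -0.82 0 0" --pt "-0.28 -0.82 0 0" --pt "-0.28 -0.82 0 0" --pt "-0.28 -0.82 0 0" --pt "-0.28 -0.82 0 0" --pt "-0.28 -0.82 0 0" --pt "-0.08 -0.17 0 0.1" --pt "0 0 0 0" --pt "0 0 0 0" --fingers -0.1 --newtons 25

```text
clock: 35.62
tool_pos: [0.5119, -0.0863, 0.0766]
orientation: [[0.316, 0.949, -0.001], [0.949, -0.316, 0.001], [0.001, -0.001, -1.0]]
force: [0.1, -0.0, -0.9]
width: 0.0383
grip_force: 0.0
```

carry_out --pt "0 0 -0.6 0" --pt "0 0 -1 0" --pt "0 0 -0.9 0" --pt "0 0 -0.5 0" --pt "0 0 -0.2 0" --pt "0 0 0 0" --pt "0 0 0 0"

```text
clock: 36.2
tool_pos: [0.513, -0.0853, -0.0182]
orientation: [[0.314, 0.949, 0.0], [0.949, -0.314, 0.001], [0.001, 0.0, -1.0]]
force: [0.2, -0.3, -0.1]
width: 0.038
grip_force: 0.0
```

carry_out --pt "0 0 0 0" --pt "0 0 0 0" --pt "0 0 0 0" --pt "0 0 0 0" --pt "0 0 0 0" --fingers -1

```text
clock: 36.62
tool_pos: [0.5135, -0.0864, -0.0174]
orientation: [[0.315, 0.949, 0.002], [0.949, -0.315, -0.0], [0.0, 0.002, -1.0]]
force: [-1.4, 1.4, 6.8]
width: 0.0178
grip_force: 25.3
```

```bash
python3 - <<'E'
from rig import arm
import numpy as np
pv=np.array([.535,-.003]);t=arm.read_state()["tool_pos"][:2];d=t-pv
r0=np.hypot(*d);a0=np.arctan2(d[1],d[0])%(2*np.pi);a1=np.radians(162.5);n=22
print(r0,np.degrees(a0),(a0-a1)/n/.08);p=t
for k in range(1,n+1):
    a=a0+(a1-a0)*k/n;r=r0+(.0842-r0)*k/n;q=pv+r*np.array([np.cos(a),np.sin(a)]);print(np.round((q-p)/.03,2).tolist(),end=" ");p=q
print(p)
E
```

```text
0.08608705716142913 255.51738359272466 0.9224202302747713
[-0.2, 0.06] [-0.2, 0.08] [-0.19, 0.09] [-0.18, 0.11] [-0.17, 0.12] [-0.16, 0.13] [-0.15, 0.14] [-0.14, 0.15] [-0.13, 0.16] [-0.12, 0.17] [-0.11, 0.18] [-0.09, 0.19] [-0.08, 0.19] [-0.06, 0.2] [-0.05, 0.2] [-0.03, 0.21] [-0.02, 0.21] [-0.0, 0.21] [0.01, 0.21] [0.03, 0.21] [0.04, 0.2] [0.06, 0.2] [0.45469703 0.02231943]
```

carry_out --pt "-0.2 0.06 0 -0.92" --pt "-0.2 0.08 0 -0.92" --pt "-0.19 0.09 0 -0.92" --pt "-0.18 0.11 0 -0.92" --pt "-0.17 0.12 0 -0.92" --pt "-0.16 0.13 0 -0.92" --pt "-0.15 0.14 0 -0.92" --pt "-0.14 0.15 0 -0.92" --pt "-0.13 0.16 0 -0.92" --pt "-0.12 0.17 0 -0.92" --pt "-0.11 0.18 0 -0.92" --pt "-0.09 0.19 0 -0.92" --pt "-0.08 0.19 0 -0.92" --pt "-0.06 0.2 0 -0.92" --pt "-0.05 0.2 0 -0.92" --pt "-0.03 0.21 0 -0.92" --pt "-0.02 0.21 0 -0.92" --pt "0 0 0 0"

```text
clock: 38.12
tool_pos: [0.4518, -0.0065, -0.0173]
orientation: [[1.0, -0.002, 0.004], [-0.002, -1.0, 0.001], [0.004, -0.001, -1.0]]
force: [1.7, 7.7, 3.0]
width: 0.0177
grip_force: 24.2
```

carry_out --pt "0 0.21 0 -0.92" --pt "0.01 0.21 0 -0.92" --pt "0.03 0.21 0 -0.92" --pt "0.04 0.2 0 -0.9" --pt "0.06 0.2 0 -0.9" --pt "0 0 0 0"

```text
clock: 38.62
tool_pos: [0.4563, 0.0237, -0.0174]
orientation: [[0.934, -0.358, 0.004], [-0.358, -0.934, 0.001], [0.004, -0.002, -1.0]]
force: [3.1, 5.6, 4.3]
width: 0.0179
grip_force: 27.2
```

carry_out --pt "0.03 0.08 0 0" --pt "0.02 0.06 0 0" --pt "0 0 0 0" --pt "0 0 0 0"

```text
clock: 38.95
tool_pos: [0.4564, 0.0244, -0.0175]
orientation: [[0.934, -0.357, 0.001], [-0.357, -0.934, -0.002], [0.002, 0.001, -1.0]]
force: [-1.6, -3.3, 12.6]
width: 0.0177
grip_force: 24.2
```

```bash
python3 - <<'E'
from h import *
s=arm.read_state();print(s["tool_pos"],s["force"],s["moment"],s["grip_force"])
c=imaging.get_calibration("wrist");im=imaging.read_camera("wrist");cv2.imwrite("pics/w24.png",im[:,:,::-1])
for n in("w2","w24"):
    g=cv2.imread(f"pics/{n}.png").astype(int).sum(2)//3
    for r in(140,150,175,200):print(n,r,[int(x) for x in g[r,210:300:2]])
    for r in(60,100):print(n,r,[int(x) for x in g[r,120:225:3]])
E
```

```text
[ 0.45643806  0.02435467 -0.01754635] [-1.57499886 -3.34056531 12.6238704 ] [-0.69938832  0.47512726  0.23493158] 24.17389690876007
w2 140 [181, 181, 182, 182, 181, 182, 182, 182, 183, 182, 182, 181, 139, 110, 110, 148, 207, 213, 217, 219, 217, 218, 222, 221, 223, 204, 240, 242, 242, 242, 242, 243, 243, 242, 242, 243, 243, 243, 242, 243, 243, 243, 237, 188, 181]
w2 150 [181, 181, 181, 182, 181, 182, 181, 180, 181, 182, 181, 182, 164, 120, 110, 120, 193, 209, 213, 216, 214, 212, 218, 218, 221, 205, 210, 218, 225, 225, 225, 218, 226, 225, 226, 227, 228, 226, 225, 227, 228, 229, 213, 181, 183]
w2 175 [107, 107, 107, 107, 107, 107, 107, 107, 112, 116, 151, 145, 125, 107, 71, 44, 46, 47, 49, 51, 53, 54, 55, 56, 61, 58, 54, 51, 54, 155, 182, 181, 181, 181, 182, 181, 181, 181, 182, 182, 181, 182, 182, 182, 181]
w2 200 [105, 104, 104, 105, 106, 104, 105, 105, 105, 104, 105, 105, 105, 105, 104, 71, 33, 33, 34, 35, 35, 35, 35, 37, 38, 48, 50, 44, 43, 56, 105, 110, 107, 109, 115, 110, 132, 126, 116, 151, 145, 127, 115, 109, 119]
w2 60 [107, 107, 107, 108, 108, 108, 109, 108, 108, 109, 109, 107,
[... 856 characters left out ...]
196, 199, 195, 193, 195, 199, 199, 200, 200, 162, 172, 174, 174, 173, 173, 174, 174, 173, 174, 174, 174, 173, 173, 174, 173, 173, 174]
w24 200 [100, 100, 101, 100, 101, 101, 100, 101, 101, 101, 100, 93, 43, 39, 39, 41, 42, 44, 44, 45, 47, 46, 47, 48, 50, 49, 48, 46, 44, 44, 57, 150, 172, 172, 172, 172, 172, 173, 172, 172, 172, 172, 172, 172, 172]
w24 60 [137, 72, 72, 69, 78, 43, 43, 34, 86, 218, 230, 232, 228, 230, 232, 232, 231, 232, 232, 232, 233, 235, 234, 193, 103, 133, 232, 202, 208, 206, 207, 207, 211, 214, 213]
w24 100 [168, 167, 142, 74, 69, 73, 79, 49, 44, 40, 138, 224, 232, 231, 227, 231, 232, 232, 231, 232, 231, 233, 234, 234, 212, 119, 193, 199, 205, 209, 208, 207, 208, 212, 215]
```

carry_out --pt "0.04 0.12 0 0" --pt "0.04 0.12 0 0" --pt "0.03 0.1 0 0" --pt "0 0 0 0"

```text
clock: 39.33
tool_pos: [0.4562, 0.0247, -0.0181]
orientation: [[0.932, -0.364, -0.006], [-0.364, -0.931, -0.013], [-0.001, 0.015, -1.0]]
force: [-14.9, -33.0, 28.9]
width: 0.0179
grip_force: 29.2
```

carry_out --pt "-0.06 -0.2 0 0" --pt "-0.03 -0.08 0 0" --pt "0 0 0 0"

```text
clock: 39.58
tool_pos: [0.4563, 0.0243, -0.0177]
orientation: [[0.934, -0.358, 0.0], [-0.358, -0.934, -0.003], [0.002, 0.003, -1.0]]
force: [-3.4, -7.6, 12.6]
width: 0.0175
grip_force: 25.4
```

carry_out --pt "0 0 0 0" --pt "0 0 0 0" --pt "0 0 0 0" --pt "0 0 0.5 0" --pt "0 0 0.9 0" --pt "0 0 1 0" --pt "0 0 1 0" --pt "0 0 1 0" --pt "0 0 0.8 0" --pt "0 0 0 0" --pt "0 0 0 0" --fingers -0.1

```text
clock: 40.5
tool_pos: [0.4571, 0.0281, 0.1385]
orientation: [[0.934, -0.357, 0.003], [-0.357, -0.934, -0.0], [0.003, -0.001, -1.0]]
force: [-0.6, -0.9, -1.2]
width: 0.0387
grip_force: 0.0
```

```bash
python3 - <<'E'
from h import *
s=arm.read_state();print(s["tool_pos"],s["orientation"][:,0],s["force"])
c=imaging.get_calibration("wrist");im=imaging.read_camera("wrist");cv2.imwrite("pics/w25.png",im[:,:,::-1])
g=cv2.cvtColor(im,cv2.COLOR_RGB2GRAY)
m=cv2.inRange(g,0,62);m[225:]=0;n,l,st,ce=cv2.connectedComponentsWithStats(m)
for i in np.argsort(-st[1:,4])[:4]+1:
    q=np.argwhere(l==i)[:,::-1].astype(np.float32);r=cv2.minAreaRect(q);print(st[i],r)
    b=cv2.boxPoints(r);print(np.round([px2w(c,*p,.044)[:2] for p in b],4).tolist())
E
```

```text
[0.45708621 0.02805808 0.13845057] [ 0.93403805 -0.35716357  0.00266544] [-0.56842863 -0.91251746 -1.19613331]
[ 248  141   19   67 1052] ((257.1806640625, 173.814208984375), (66.29010772705078, 16.36162567138672), 87.45519256591797)
[[0.4942, 0.0184], [0.4892, 0.0033], [0.4236, 0.0242], [0.4289, 0.0405]]
[207  61   6  54 114] ((209.3933868408203, 87.50761413574219), (53.22154235839844, 2.279905319213867), 85.91438293457031)
[[0.5741, 0.027], [0.5735, 0.025], [0.5299, 0.0402], [0.5305, 0.0422]]
```

```bash
python3 -c "
from rig import order
print(order.sign_off())"
```

```text
the job is handed in; nothing more can be done
None
```

I turned the stone over so its fine side is up, laid it back on the holder and shut the lever to its stop, then handed the job in at about 40 s. The hand-in gave no verdict. The close-up camera readings agreed with a flat, square stone and a lever at about 0 rad. I had no way to measure the jaw's pressing force. The stone slipped once from a light grip while I was tilting it low over the worktop, and I don't know how fast it moved then.

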